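# Mount a relay board in the spring holder and change its relays

### The job

Mount the green relay board in the spring holder, plug toward the holder's front: push one end into one sprung jaw, lower the other end behind the other jaw's lip and let go so that it centres itself, level on the ledges; then swing the red lock lever right over to the back. Then put any old white relay into the yellow bin and stand every new black relay from the table upright in a socket of the mounted board, one to a socket, yellow tabs toward the plug edge. Leave the grease tin, the screwdriver and the spanner where they are.

Things in the scene. Friction and masses are not known exactly. Their poses are not given: they have to be found in the camera images.
- holder_mid (a point): middle of the spring board holder, a fixed fixture 300 mm long: a low rail with a black sprung jaw, 90 mm wide, at each end. This point is midway between the jaws at the height of the jaw ledges that carry the board (22 mm above the table). y runs along the rail from right jaw to left jaw, x across it away from the robot (front is -x), z up
- jaw_left (a joint): outward travel (+y) of the left jaw, m: 0 at rest, stop at 0.028; spring 1 N + 0.25 N/mm. Jaw: a ledge reaching 14 mm inward from an upright back wall, which at rest is 69 mm from holder_mid (a mounted board pushes each back 6 mm); over it a lip overhanging 4 mm. Groove 6 mm high at the wall, 12 mm at the lip's edge; jaw top 15 mm above the ledge
- jaw_right (a joint): outward travel (along -y) of the right jaw, a mirror image of the left one, m: 0 at rest, stop at 0.028; same spring. To let a board's second end down past the lip of one jaw at rest, the other jaw must be pushed back at least 16 mm, 19 mm to be safe, and the board tilted about 0.15 rad meanwhile
- lock (a joint): red-balled lock lever at the right end of the holder, rad: 0 open, leaning to the front (holder's -x); 1.0 locked, leaning to the back (+x); light (about 1 N), stays where left. It pivots about the holder's y axis on a small block; the pivot is 162 mm to the right of holder_mid and 8 mm above it; the 26 mm ball is 50 mm from it, when open 44 mm above and 24 mm in front of it
- board_sink (a point): centre of the finned heat sink (20 mm in board x, 26 mm in y, top 36 mm above the board's underside) in the middle of the loose green board; this point is 20 mm above the underside. Board 120 mm (x) by 150 mm (y), 4 mm thick, 0.28 kg, at first flat on the table, sink up. Its y goes along the holder's y, from jaw to jaw; -x is the plug edge. Take it by the sink, across y
- board_plug (a point): middle of the black plug connector (14 x 60 x 13 mm) on the board's front (-x) edge, which it overhangs by 12 mm; 65 mm from the board's centre
- socket_1 (a point): centre of the front left relay socket on the board's top face, 40 mm from the board's centre line in x and 33 mm in y (axes as the board's); a grey frame 4 mm high, 32 x 32 mm inside, 38 x 38 mm outside, with a white bar printed on its plug side
- socket_2 (a point): centre of the front right relay socket on the board's top face, 40 mm from the board's centre line in x and 33 mm in y (axes as the board's); a grey frame 4 mm high, 32 x 32 mm inside, 38 x 38 mm outside, with a white bar printed on its plug side
- socket_3 (a point): centre of the back left relay socket on the board's top face, 40 mm from the board's centre line in x and 33 mm in y (axes as the board's); a grey frame 4 mm high, 32 x 32 mm inside, 38 x 38 mm outside, with a white bar printed on its plug side
- socket_4 (a point): centre of the back right relay socket on the board's top face, 40 mm from the board's centre line in x and 33 mm in y (axes as the board's); a grey frame 4 mm high, 32 x 32 mm inside, 38 x 38 mm outside, with a white bar printed on its plug side
- relay_1_mid (a point): centre of a new black relay, 28 x 28 mm and 36 mm high, 60 g, weight in its steel foot (absent: None); this point is 18 mm above its underside, z up; its yellow tab points to its own -x; grip it across y, on the faces without the tab
- relay_1_tab (a point): middle of that relay's yellow tab (9 mm long, 14 wide, 3 thick), 18.5 mm from the relay's centre line and 27.5 mm above its underside
- relay_2_mid (a point): centre of a new black relay, 28 x 28 mm and 36 mm high, 60 g, weight in its steel foot (absent: None); this point is 18 mm above its underside, z up; its yellow tab points to its own -x; grip it across y, on the faces without the tab
- relay_2_tab (a point): middle of that relay's yellow tab (9 mm long, 14 wide, 3 thick), 18.5 mm from the relay's centre line and 27.5 mm above its underside
- relay_3_mid (a point): centre of a new black relay, 28 x 28 mm and 36 mm high, 60 g, weight in its steel foot (absent: None); this point is 18 mm above its underside, z up; its yellow tab points to its own -x; grip it across y, on the faces without the tab
- relay_3_tab (a point): middle of that relay's yellow tab (9 mm long, 14 wide, 3 thick), 18.5 mm from the relay's centre line and 27.5 mm above its underside
- relay_4_mid (a point): centre of a new black relay, 28 x 28 mm and 36 mm high, 60 g, weight in its steel foot (absent: None); this point is 18 mm above its underside, z up; its yellow tab points to its own -x; grip it across y, on the faces without the tab
- relay_4_tab (a point): middle of that relay's yellow tab (9 mm long, 14 wide, 3 thick), 18.5 mm from the relay's centre line and 27.5 mm above its underside
- old_1_mid (a point): centre of an old white relay without a tab (absent: None), 28 x 28 mm and 36 mm high, 60 g, standing loose in the board's front left socket at first; this point is 18 mm above its underside; x and y axes square to its faces
- old_2_mid (a point): centre of an old white relay without a tab (absent: None), 28 x 28 mm and 36 mm high, 60 g, standing loose in the board's back right socket at first; this point is 18 mm above its underside; x and y axes square to its faces
- bin_mid (a point): centre of the inner floor (3 mm above the table) of the fixed yellow open bin; inside 94 mm in its x and 100 mm in its y; back and side walls 62 mm high, the wall at its -y end 27 mm high; z up
- grease_tin_1: bystander: yellow and black grease tin, 68 mm across, 60 mm high; origin at the centre of its underside
- screwdriver_2: bystander: red screwdriver, 171 mm long; origin at the centre of its underside
- wrench_2: bystander: small steel spanner, 170 mm long; origin at the centre of its underside
Not all that is in view belongs to the job. What is shaped like the part that bears relay_4_mid but blue or pink is not meant.

How it is judged:
By the outcome, as a careful person would: the job done as asked, in the order asked, and still so for the second after the job is handed in, with the robot touching nothing.
Of old_1, old_2 only 1 to 2 are there at a start; the rules pass over those that are not, and their reading is None.
Of relay_1, relay_2, relay_3, relay_4 only 3 to 4 are there at a start; the rules pass over those that are not, and their reading is None.
At some moment in a run one of relay_1, relay_2, relay_3, relay_4 may be knocked a few centimetres aside while the robot is not near it.
Once in a run the grip may slacken for a moment while it holds something.
It also fails if it takes over 210 s, if anything falls off the work surface, if the arm or the gripper's body presses on something with over 40 N, if the wrist force passes 120 N, or if a joint passes its speed limit or range.

### The arm

A 7-joint arm with a two-finger parallel gripper is mounted at the origin on a cart in front of the work surface, level with it; the furniture and walls round the work are solid. World frame = base frame: x ahead of the robot, y to its left, z up, the work surface at z = 0. Lengths are in m, angles in rad, forces in N, time in s.
With the tool pointing down it reaches from about 0.4 to 0.875 m from the base axis. Payload 6.5 kg.
Tool frame: the origin (TCP) lies at the very end of the fingers, on their centre line; the grasp point (between the pads) lies 19 mm behind it; x points along the fingers, y is the direction in which the jaws open and shut, and the axes are right-handed (so a half turn about x gives the same grasp; the last joint's range is limited). The gripper opens to 88 mm and grips with 3 to 60 N. Pads are 18 mm wide; open, the fingers measure 123 mm over their backs; the gripper's body (75 mm by 187 mm) begins 45 mm behind the grasp point.
Start: joints at [-1.377, 0.536, -0.004, 1.538, 0.003, 1.067, -0.071], TCP at [0.167, 0.628, 0.239] pointing down, gripper open.
Joint ranges: [-2.7, 2.7], [-0.37, 2.16], [-1.27, 1.26], [0.24, 2.4], [-1.31, 4.45], [0.19, 1.91], [-2.76, 2.76]. Speed limits (rad/s): [2.39, 2.39, 3.14, 3.14, 3.14, 3.14, 3.14].

### API

Orientations are given as a 3x3 rotation matrix whose columns are the frame's x, y, z axes.
In Python, from station import arm, vision gives the robot as it stands.
- The arm moves only by the tool arm_command, never from a script. Its argument "increments" is a list of rows, each an object with "claw": the closure, from -1 (fully open) to 1 (shut), so that 0 is half open; "slide": the shift along the tool's x, y, z in m, a list of three; "spin": the turn about the tool's x in degrees. A call has 1 to 10 rows; each row is the pose to reach, as a shift and turn from the pose commanded when the call began, along the tool's axes at that moment; what a row does not reach only later rows make up. A row lasts 1/12 s, in which the tool goes at most 41.7 mm and 7.16 degrees, less where a joint would pass 70% of its speed; a pose out of reach is approached as far as the arm can. A call with a gripper value outside its range is refused whole. The fingers move at their own pace and stop on an object; "force" is the grip in N (left out, the last holds). Time passes only in rows, so rows that repeat a pose let the fingers close. It gives the time, the measured TCP pose, the force and the opening at its end, in the units of the state.
- arm.state(): the state, without advancing time (a new reading comes with each control period).
- vision.read_camera(name): name is "scene" or "top" or "wrist"; returns (picture, depth): 420x560x3 uint8, red, green, blue; 420x560 float32, m along the optical axis (not along the pixel's ray), 0 where there is no reading.
- vision.get_calibration(name): a dict with "camera_matrix" (3x3 intrinsics, pixels), "xyz" and "attitude" of the camera in the world; the wrist camera has in their place "T_tool_cam" (4x4, takes a point from camera to tool coordinates, whose origin is the TCP and whose axes are the tool frame's). Camera axes: x right, y down, z forward; pixel columns grow to the right and rows downward; lengths in m; the calibration is good to about 2 mm. A picture is of the moment at which its call begins: read the wrist's pose just before it. get_calibration takes no time and is no camera call.
- arm.job_done(): hands the job in, once; it reports no verdict.
The state is a dict: "t": time; "q": joint angles; "dq": joint speeds; "effort": joint torques, N m; "tcp_pos": TCP position; "tool_rot": TCP orientation; "ft_force": force on the tool from outside, world axes, zero at the start; "moment": the same for the moment, N m; "grip_width": finger opening in m.
Only numpy, scipy, OpenCV 4.12 (cv2) and the standard library are available. Lean on these libraries where they do the work, as an engineer would, in place of code of your own. Each camera call takes 0.05 s, during which the arm holds its last target. There are 200 camera calls.

## Working session

There is one attempt and no reset: what is moved stays moved. The work goes in short steps, Python scripts to look and compute and a tool call to move; the robot and the scene stay as the last step left them, time stands still between calls to the robot, and variables do not carry over. Pictures are saved under pics/ and viewed, about 12 in all and at most 16, crops included, and the job is handed in when it is done.

Besides the shell and the picture viewer there is one more tool, called after "Emit:" as a command line: name --argument value ..., lists and objects as JSON in quotes. arm_command: Moves the arm, as the interface text tells. Its arguments: {"type":"object","properties":{"increments":{"type":"array"},"force":{"type":"number"}},"required":["increments"]}

```bash
ls; mkdir -p pics
cat > h.py <<'E'
import numpy as np, cv2
from station import arm, vision
def grab(n):
    s=arm.state(); im,d=vision.read_camera(n); c=vision.get_calibration(n)
    K=np.array(c["camera_matrix"])
    if n=="wrist":
        T=np.eye(4);T[:3,:3]=s["tool_rot"];T[:3,3]=s["tcp_pos"];T=T@np.array(c["T_tool_cam"])
    else:
        T=np.eye(4);T[:3,:3]=c["attitude"];T[:3,3]=c["xyz"]
    return im,d,K,T
def cloud(d,K,T):
    v,u=np.mgrid[:d.shape[0],:d.shape[1]]
    P=np.stack([(u-K[0,2])/K[0,0]*d,(v-K[1,2])/K[1,1]*d,d],-1)
    W=P@T[:3,:3].T+T[:3,3]; W[d<=0]=np.nan
    return W
def save(n,im): cv2.imwrite("pics/"+n,im[...,::-1])
E
python3 - <<'E'
from h import *
for n in("top","scene"):
    im,d,K,T=grab(n); np.savez("/tmp/"+n,im=im,d=d,K=K,T=T); save(n+"0.png",cv2.resize(im,(784,588),interpolation=cv2.INTER_CUBIC))
    print(n,K.tolist(),T.round(3).tolist())
s=arm.state(); print(s["t"],s["tool_rot"],s["tcp_pos"])
E
```

```text
pics
top [[513.2226026089158, 0.0, 274.7100164421084], [0.0, 513.2226026089158, 214.59010141703996], [0.0, 0.0, 1.0]] [[0.006, -0.982, 0.189, 0.256], [-1.0, -0.009, -0.015, -0.004], [0.016, -0.188, -0.982, 1.607], [0.0, 0.0, 0.0, 1.0]]
scene [[470.9558731295129, 0.0, 276.2069771422355], [0.0, 470.9558731295129, 210.87777830136164], [0.0, 0.0, 1.0]] [[0.526, -0.465, 0.712, -0.314], [-0.851, -0.277, 0.447, -0.564], [-0.01, -0.841, -0.541, 0.716], [0.0, 0.0, 0.0, 1.0]]
0.1 [[-2.75556771e-04  2.56779207e-01  9.66470053e-01]
 [-1.50249589e-03  9.66468892e-01 -2.56779327e-01]
 [-9.99998833e-01 -1.52287457e-03  1.19492656e-04]] [0.16685479 0.62766085 0.23793789]
```

View pics/top0.png

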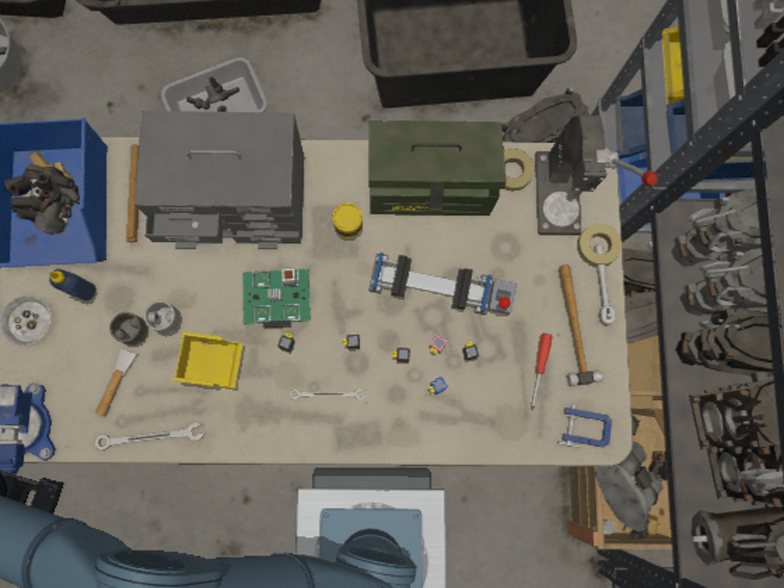

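View pics/scene0.png

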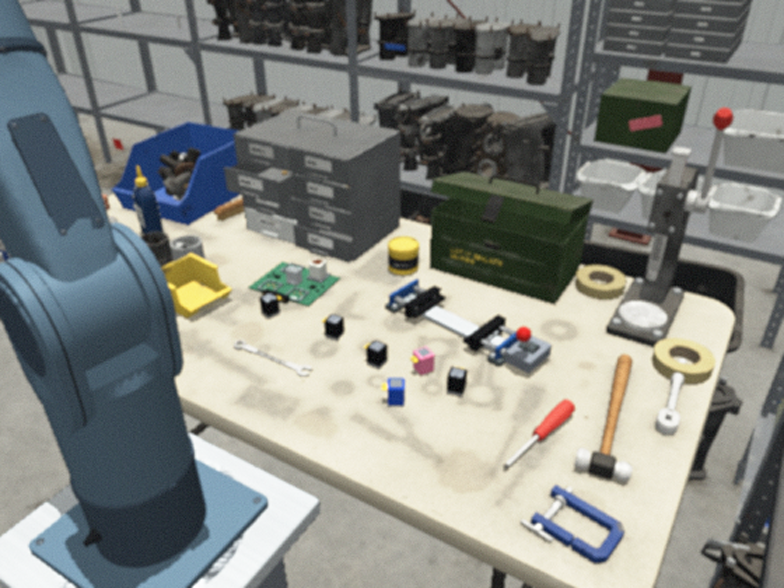

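The top view shows the green board at (277,297) with one white relay at (289,274), and the holder from (385,275) to (505,300). Candidates for the new relay are black ones at (286,342), (352,341), (401,355) and (471,351). The pink one at (438,344) and the blue one at (437,385) are decoys. The bin is at (209,360).

Run:
```python
from h import *
z=np.load("/tmp/top.npz");im=z["im"]
W=cloud(z["d"],z["K"],z["T"])
c=im[172:292,165:385]
save("crop0.png",cv2.resize(c,(792,432),interpolation=cv2.INTER_CUBIC))
hsv=cv2.cvtColor(im,cv2.COLOR_RGB2HSV)
for nm,(x,y) in dict(board=(277,297),r=(286,342),r2=(352,341),r3=(401,355),r4=(471,351),old=(289,274),bin=(209,360),ball=(504,302),tin=(347,218),sd=(543,360),wr=(327,394)).items():
    print(nm,W[int(y/1.4),int(x/1.4)].round(3))
g=(hsv[...,0]>60)&(hsv[...,0]<95)&(hsv[...,1]>80)&(np.abs(W[...,2])<.03)
g[:180]=0;g[240:]=0;g[:,:160]=0;g[:,230:]=0
P=W[g][:,:2]; print("board rect",len(P),cv2.minAreaRect(P.astype(np.float32)))
```

```text
board [0.565 0.215 0.031]
r [0.463 0.189 0.038]
r2 [0.468 0.045 0.036]
r3 [ 0.437 -0.063  0.042]
r4 [ 0.448 -0.217  0.04 ]
old [0.617 0.187 0.042]
bin [0.426 0.363 0.004]
ball [ 0.551 -0.286  0.079]
tin [0.745 0.061 0.054]
sd [ 0.43  -0.378  0.021]
wr [0.353 0.1   0.005]
board rect 1082 ((0.5733023285865784, 0.21886572241783142), (0.11809693276882172, 0.1474366933107376), 3.3757896423339844)
```

View pics/crop0.png

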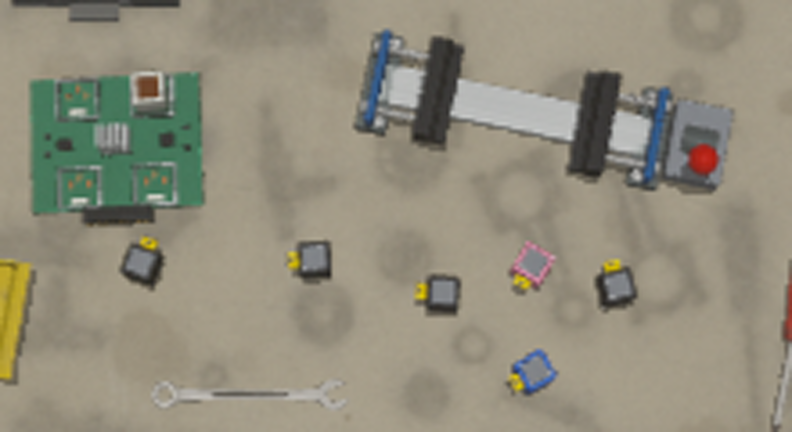

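The crop shows the board with its plug at (118,215), so the front edge faces the robot, and one white relay at (150,90), back right. The front-left socket is empty. The four black relays are at (141,264), (313,260), (441,294) and (616,286). Next I fit the holder and relays in numbers and plan the first move.

```bash
cat >> h.py <<'E'
def plan(x,y,z,yaw,show=True):
    "yaw = direction of tool y in the world, deg; prints slide and spin from now"
    s=arm.state();R=np.array(s["tool_rot"]);p=np.array(s["tcp_pos"])
    sl=R.T@(np.array([x,y,z])-p); y0=np.degrees(np.arctan2(R[1,1],R[0,1]))
    sp=-((yaw-y0+180)%360-180)
    print("slide",sl.round(4).tolist(),"spin",round(sp,2),"| at",p.round(4),"yaw",round(y0,2),"w",round(s["grip_width"],4),"F",np.round(s["ft_force"],1),"t",round(s["t"],1),"q7",round(s["q"][6],2))
def blobs(m,W,amin=20):
    n,l,st,c=cv2.connectedComponentsWithStats(m.astype(np.uint8))
    o=[]
    for i in range(1,n):
        if st[i,4]>=amin:
            P=W[l==i];P=P[~np.isnan(P[:,0])]
            if len(P)>5:o.append((c[i].round(1),st[i,4],P))
    return o
E
python3 - <<'E'
from h import *
z=np.load("/tmp/top.npz");im=z["im"];W=cloud(z["d"],z["K"],z["T"])
hsv=cv2.cvtColor(im,cv2.COLOR_RGB2HSV)
roi=np.zeros(im.shape[:2],bool);roi[172:292,165:385]=1
m=roi&(hsv[...,2]<75)&(W[...,2]>.012)
for c,a,P in blobs(m,W): print("dark",c,a,P.mean(0).round(4),np.percentile(P[:,2],[5,95]).round(3),cv2.minAreaRect(P[:,:2].astype(np.float32)))
m=roi&(hsv[...,0]>18)&(hsv[...,0]<35)&(hsv[...,1]>150)
for c,a,P in blobs(m,W,4): print("yel",c,a,P.mean(0).round(4))
m=roi&(W[...,2]>.026)&(W[...,2]<.06)
for c,a,P in blobs(m,W,30): 
    r=cv2.minAreaRect(P[P[:,2]>.03][:,:2].astype(np.float32)); print("hi",c,a,P[P[:,2]>.03].mean(0).round(4),np.round(r[0],4),np.round(r[1],3),round(r[2],1))
print(vision.get_calibration("wrist")["T_tool_cam"],vision.get_calibration("wrist")["camera_matrix"])
plan(.573,.217,.25,3.4)
E
```

```text
dark [286.3 197.2] 243 [ 0.6153 -0.0638  0.0303] [0.018 0.04 ] ((0.6166054010391235, -0.063783198595047), (0.027862874791026115, 0.08857008069753647), 78.43501281738281)
dark [329.8 206.2] 252 [ 0.5875 -0.2007  0.0313] [0.018 0.042] ((0.5885884165763855, -0.201155424118042), (0.027624836191534996, 0.08941482752561569), 78.33612060546875)
dark [198.1 231.1] 48 [0.507  0.2114 0.0154] [0.012 0.02 ] ((0.5071256756782532, 0.2131872922182083), (0.013882910832762718, 0.05286964401602745), 0.8811317682266235)
dark [205.5 246.9] 29 [0.4556 0.1851 0.0305] [0.015 0.042] ((0.45541685819625854, 0.1858844757080078), (0.017357753589749336, 0.034071922302246094), 28.21107292175293)
dark [253.  246.7] 22 [0.4574 0.0386 0.0296] [0.018 0.037] ((0.4575483500957489, 0.038807690143585205), (0.01315853837877512, 0.030339714139699936), 32.229488372802734)
dark [334.2 253.3] 28 [ 0.4389 -0.212   0.0317] [0.021 0.042] ((0.4382859468460083, -0.2132711112499237), (0.033667609095573425, 0.019136475399136543), 54.813438415527344)
yel [205.9 239.2] 14 [0.4799 0.1849 0.0269]
yel [246.2 243.9] 12 [0.4662 0.0598 0.02
[... 1107 characters left out ...]
0.036 0.026] 13.3
hi [286.8 252.8] 93 [ 0.4387 -0.066   0.0363] [ 0.4394 -0.0647] [0.034 0.028] 88.6
hi [312.5 274.8] 94 [ 0.3722 -0.1451  0.0357] [ 0.371 -0.142] [0.027 0.036] 31.0
[[-1.06336007e-03 -2.85909267e-01  9.58256104e-01 -1.45259183e-01]
 [ 9.99999421e-01 -1.48582667e-04  1.06535016e-03 -5.50468778e-04]
 [-1.62213235e-04  9.58256682e-01  2.85909259e-01 -7.49199493e-02]
 [ 0.00000000e+00  0.00000000e+00  0.00000000e+00  1.00000000e+00]] [[296.93181428   0.         281.38984076]
 [  0.         296.93181428 208.57944361]
 [  0.           0.           1.        ]]
slide [-0.0116, -0.2926, 0.498] spin 71.72 | at [0.1669 0.6277 0.2379] yaw 75.12 w 0.088 F [-0.5  1.1 -0.2] t 0.1 q7 -0.07
```

Emit:
arm_command --increments '[{"claw":-0.27,"slide":[0,-0.2,0.33],"spin":60},{"claw":-0.27,"slide":[0,-0.2,0.33],"spin":60},{"claw":-0.27,"slide":[0,-0.2,0.33],"spin":60},{"claw":-0.27,"slide":[0,-0.2,0.33],"spin":60},{"claw":-0.27,"slide":[0,-0.2,0.33],"spin":60},{"claw":-0.27,"slide":[0,-0.2,0.33],"spin":60},{"claw":-0.27,"slide":[0,-0.2,0.33],"spin":60},{"claw":-0.27,"slide":[0,-0.2,0.33],"spin":60},{"claw":-0.27,"slide":[0,-0.2,0.33],"spin":60},{"claw":-0.27,"slide":[0,-0.2,0.33],"spin":60}]' --force 20

```text
t: 0.93
tcp_pos: [0.4394, 0.3434, 0.2389]
tool_rot: [[0.003, 0.968, 0.25], [-0.003, 0.25, -0.968], [-1.0, 0.002, 0.004]]
ft_force: [0.3, -0.6, 0.3]
grip_width: 0.0563
```

```bash
python3 -c "
from h import *
plan(.573,.217,.25,3.4)"
```

```text
slide [-0.0104, 0.0977, 0.1558] spin 11.07 | at [0.4394 0.3434 0.2389] yaw 14.47 w 0.0563 F [ 0.3 -0.6  0.3] t 0.9 q7 -0.36
```

Emit:
arm_command --increments '[{"claw":-0.27,"slide":[-0.01,0.0975,0.155],"spin":11.3},{"claw":-0.27,"slide":[-0.01,0.0975,0.155],"spin":11.3},{"claw":-0.27,"slide":[-0.01,0.0975,0.155],"spin":11.3},{"claw":-0.27,"slide":[-0.01,0.0975,0.155],"spin":11.3},{"claw":-0.27,"slide":[-0.01,0.0975,0.155],"spin":11.3},{"claw":-0.27,"slide":[-0.01,0.0975,0.155],"spin":11.3},{"claw":-0.27,"slide":[-0.01,0.0975,0.155],"spin":11.3},{"claw":-0.27,"slide":[-0.01,0.0975,0.155],"spin":11.3}]'

```text
t: 1.6
tcp_pos: [0.5679, 0.2274, 0.2482]
tool_rot: [[-0.002, 0.998, 0.068], [0.001, 0.068, -0.998], [-1.0, -0.002, -0.001]]
ft_force: [-0.5, 0.7, 0.7]
grip_width: 0.0561
```

Run:
```python
from h import *
im,d,K,T=grab("wrist");W=cloud(d,K,T);save("w1.png",im);np.savez("/tmp/w1",im=im,d=d,K=K,T=T)
hsv=cv2.cvtColor(im,cv2.COLOR_RGB2HSV)
inb=(np.abs(W[...,0]-.57)<.12)&(np.abs(W[...,1]-.22)<.12)
g=(hsv[...,0]>60)&(hsv[...,0]<95)&(hsv[...,1]>80)&(np.abs(W[...,2])<.02)&inb
P=W[g]; print("board",len(P),cv2.minAreaRect(P[:,:2].astype(np.float32)),np.median(P[:,2]))
m=inb&(W[...,2]>.029)&(W[...,2]<.05)
for c,a,P in blobs(m,W,60): print("hi",c,a,P.mean(0).round(4),cv2.minAreaRect(P[:,:2].astype(np.float32)))
plan(.573,.217,.1,3.4)
```

```text
board 6709 ((0.5446537137031555, 0.2193356156349182), (0.17402830719947815, 0.148431658744812), 3.236624240875244) 0.0031320125562123713
hi [198.9  88.2] 86 [0.4669 0.3288 0.0371] ((0.4665587246417999, 0.32869333028793335), (0.022578388452529907, 0.002173581626266241), 80.4859619140625)
hi [286.5 183.6] 61 [0.5727 0.2267 0.0342] ((0.5728164911270142, 0.226533442735672), (0.01869751326739788, 0.0031749545596539974), 4.616031169891357)
hi [198.  203.5] 481 [0.4639 0.1938 0.035 ] ((0.46228986978530884, 0.1927834153175354), (0.02811650186777115, 0.0282251238822937), 70.50951385498047)
hi [317.1 214. ] 519 [0.6137 0.1916 0.0386] ((0.6141431331634521, 0.19047904014587402), (0.027294054627418518, 0.027923010289669037), 5.3443684577941895)
slide [0.1482, 0.0048, 0.0112] spin 0.58 | at [0.5677 0.2278 0.2483] yaw 3.98 w 0.056 F [-0.6  0.9  0.4] t 1.6 q7 -0.21
```

View pics/w1.png

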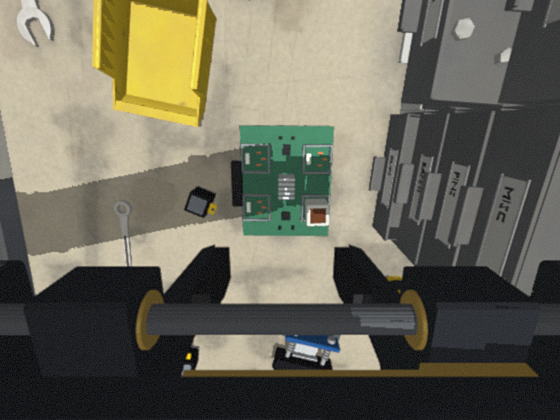

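The wrist view shows the board with its plug at (237,183), the sink at (286,187) and the white relay at (317,215). Both cameras put the board centre at about (0.573, 0.220), yaw 3.5°. Now I descend.

Emit:
arm_command --increments '[{"claw":-0.27,"slide":[0.04,0.002,0.004],"spin":0.5},{"claw":-0.27,"slide":[0.08,0.005,0.008],"spin":0.5},{"claw":-0.27,"slide":[0.12,0.005,0.008],"spin":0.5},{"claw":-0.27,"slide":[0.15,0.005,0.008],"spin":0.5},{"claw":-0.27,"slide":[0.15,0.005,0.008],"spin":0.5},{"claw":-0.27,"slide":[0.15,0.005,0.008],"spin":0.5},{"claw":-0.27,"slide":[0.15,0.005,0.008],"spin":0.5},{"claw":-0.27,"slide":[0.15,0.005,0.008],"spin":0.5}]'

```text
t: 2.32
tcp_pos: [0.5761, 0.2194, 0.1013]
tool_rot: [[0.004, 0.998, 0.059], [0.002, 0.059, -0.998], [-1.0, 0.004, -0.002]]
ft_force: [-0.5, 0.1, 1.1]
grip_width: 0.0555
```

Run:
```python
from h import *
im,d,K,T=grab("wrist");W=cloud(d,K,T);save("w2.png",im);
plan(.573,.22,.012,3.5)
inb=(np.abs(W[...,0]-.57)<.1)&(np.abs(W[...,1]-.22)<.1)
m=inb&(W[...,2]>.029)&(W[...,2]<.05)
for c,a,P in blobs(m,W,60): print("hi",c,a,P.mean(0).round(4),cv2.minAreaRect(P[:,:2].astype(np.float32)))
```

```text
slide [0.0892, -0.0033, -0.0008] spin -0.15 | at [0.5761 0.2193 0.1013] yaw 3.35 w 0.0559 F [-0.7  0.1  0.3] t 2.4 q7 -0.13
hi [277.7 208.9] 321 [0.5718 0.2295 0.034 ] ((0.5719953775405884, 0.22918745875358582), (0.019861390814185143, 0.009065966121852398), 4.2038702964782715)
hi [278.1 219.6] 156 [0.5726 0.221  0.0338] ((0.5725628733634949, 0.22063852846622467), (0.019862372428178787, 0.0031277365051209927), 3.5200061798095703)
hi [278.2 230.7] 331 [0.5732 0.2122 0.0339] ((0.5731926560401917, 0.21172693371772766), (0.019913604483008385, 0.009450250305235386), 3.862370252609253)
hi [149. 246.] 357 [0.474  0.1938 0.0341] ((0.4749360680580139, 0.1906346082687378), (0.009729820303618908, 0.028150590136647224), 0.3535167872905731)
hi [323.5 258.2] 905 [0.6093 0.193  0.0379] ((0.6142855882644653, 0.19043377041816711), (0.02789142169058323, 0.028600722551345825), 4.647303581237793)
```

View pics/w2.png

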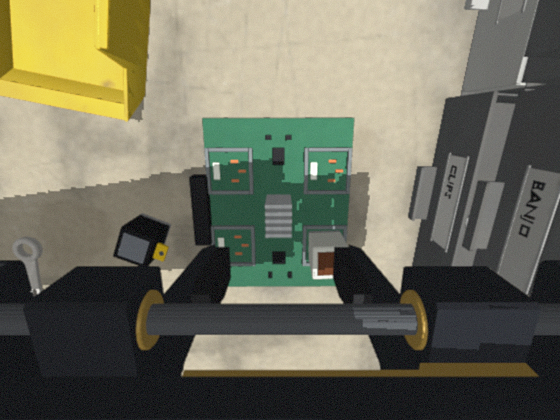

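The wrist view shows the sink at (278,217), which is (0.5725, 0.2205), with a clear lane between the sockets. I descend and grip.

Emit:
arm_command --increments '[{"claw":-0.27,"slide":[0.03,-0.003,-0.001],"spin":0},{"claw":-0.27,"slide":[0.06,-0.0035,-0.001],"spin":0},{"claw":-0.27,"slide":[0.08,-0.0035,-0.001],"spin":0},{"claw":-0.27,"slide":[0.089,-0.0035,-0.001],"spin":0},{"claw":-0.27,"slide":[0.089,-0.0035,-0.001],"spin":0},{"claw":1,"slide":[0.089,-0.0035,-0.001],"spin":0},{"claw":1,"slide":[0.089,-0.0035,-0.001],"spin":0},{"claw":1,"slide":[0.089,-0.0035,-0.001],"spin":0},{"claw":1,"slide":[0.089,-0.0035,-0.001],"spin":0},{"claw":1,"slide":[0.089,-0.0035,-0.001],"spin":0}]' --force 20

```text
t: 3.2
tcp_pos: [0.5716, 0.2193, 0.0106]
tool_rot: [[0.001, 0.998, 0.058], [0.001, 0.058, -0.998], [-1.0, 0.001, -0.001]]
ft_force: [-0.5, 0.3, 0.8]
grip_width: 0.025
```

Emit:
arm_command --increments '[{"claw":1,"slide":[0,0,0],"spin":0},{"claw":1,"slide":[-0.005,0,0],"spin":0},{"claw":1,"slide":[-0.015,0,0],"spin":0},{"claw":1,"slide":[-0.03,0,0],"spin":0},{"claw":1,"slide":[-0.05,0,0],"spin":0},{"claw":1,"slide":[-0.065,0,0],"spin":0},{"claw":1,"slide":[-0.07,0,0],"spin":0},{"claw":1,"slide":[-0.07,0,0],"spin":0}]' --force 20

```text
t: 3.87
tcp_pos: [0.5721, 0.2195, 0.0819]
tool_rot: [[0.003, 0.998, 0.058], [0.001, 0.058, -0.998], [-1.0, 0.003, -0.001]]
ft_force: [1.0, 0.1, -4.3]
grip_width: 0.0196
```

Run:
```python
from h import *
plan(.57,.21,.09,3.5)
im,d,K,T=grab("wrist");W=cloud(d,K,T)
hsv=cv2.cvtColor(im,cv2.COLOR_RGB2HSV)
g=(hsv[...,0]>60)&(hsv[...,0]<95)&(hsv[...,1]>80)&(W[...,2]>.03)&(W[...,2]<.15)&(np.abs(W[...,0]-.57)<.1)&(np.abs(W[...,1]-.22)<.1)
P=W[g];A=np.c_[P[:,:2]-[.5725,.2205],np.ones(len(P))];print(len(P),np.linalg.lstsq(A,P[:,2],rcond=None)[0],cv2.minAreaRect(P[:,:2].astype(np.float32)))
```

```text
slide [-0.0082, -0.0026, 0.0094] spin -0.19 | at [0.5721 0.2195 0.0819] yaw 3.31 w 0.0196 F [ 1.   0.1 -4.3] t 3.9 q7 -0.13
28211 [ 0.00230466 -0.00534317  0.07506811] ((0.5613359212875366, 0.21949851512908936), (0.17663592100143433, 0.14926199615001678), 3.3237950801849365)
```

The board is held level with its underside 10.8 mm below the TCP. Next I refine the holder pose with both cameras.

Run:
```python
from h import *
for n in("top","scene"):
    z=np.load(f"/tmp/{n}.npz");im=z["im"];W=cloud(z["d"],z["K"],z["T"])
    hsv=cv2.cvtColor(im,cv2.COLOR_RGB2HSV)
    m=(hsv[...,2]<75)&(W[...,2]>.03)&(W[...,2]<.044)&(W[...,0]>.53)&(W[...,0]<.68)&(W[...,1]>-.24)&(W[...,1]<-.02)
    C=[]
    for c,a,P in blobs(m,W,30):
        r=cv2.minAreaRect(P[:,:2].astype(np.float32));print(n,a,np.round(r[0],4),np.round(r[1],3),round(r[2],1),P[:,2].mean().round(4))
        if a>60:C.append(r[0])
    m=(hsv[...,1]>150)&((hsv[...,0]<8)|(hsv[...,0]>172))&(W[...,0]>.5)&(W[...,0]<.65)&(W[...,1]<-.22)&(W[...,1]>-.33)
    for c,a,P in blobs(m,W,15): print(n,"ball",a,P.mean(0).round(4),P.max(0).round(4),P.min(0).round(4))
th=np.radians(-11.5);ex=np.array([np.cos(th),np.sin(th)]);ey=np.array([-ex[1],ex[0]]);h=np.array([.6026,-.1325])
p=h+.014*ey;print(p)
plan(p[0],p[1],.082,-11.5)
```

```text
top 136 [ 0.618  -0.0594] [0.017 0.088] 78.6 0.0361
top 159 [ 0.5881 -0.2042] [0.022 0.089] 78.6 0.0358
top ball 49 [ 0.5479 -0.2852  0.0832] [ 0.5598 -0.2753  0.0898] [ 0.5373 -0.2957  0.0761]
scene 116 [ 0.6133 -0.0585] [0.02  0.085] 79.6 0.0346
scene 151 [ 0.5834 -0.2081] [0.017 0.084] 78.3 0.0348
scene ball 75 [ 0.5418 -0.2886  0.0781] [ 0.5507 -0.2764  0.0864] [ 0.5344 -0.2983  0.0673]
[ 0.60539115 -0.11878105]
slide [-0.0016, 0.0145, 0.3395] spin 14.82 | at [0.5712 0.2193 0.0805] yaw 3.32 w 0.0201 F [-0.5 -0.4 -4.6] t 3.9 q7 -0.13
```

Emit:
arm_command --increments '[{"claw":1,"slide":[0,0,0.005],"spin":1},{"claw":1,"slide":[0,0,0.02],"spin":2.5},{"claw":1,"slide":[0,0.002,0.045],"spin":4},{"claw":1,"slide":[0,0.004,0.075],"spin":6},{"claw":1,"slide":[0,0.006,0.105],"spin":8},{"claw":1,"slide":[0,0.008,0.135],"spin":10},{"claw":1,"slide":[0,0.009,0.165],"spin":12},{"claw":1,"slide":[0,0.01,0.19],"spin":14},{"claw":1,"slide":[0,0.012,0.205],"spin":14.8},{"claw":1,"slide":[0,0.012,0.21],"spin":14.8}]' --force 25

```text
t: 4.75
tcp_pos: [0.5949, 0.0051, 0.0793]
tool_rot: [[-0.001, 0.979, -0.205], [-0.003, -0.205, -0.979], [-1.0, -0.0, 0.003]]
ft_force: [0.2, -0.2, -4.0]
grip_width: 0.0196
```

```bash
cat >> h.py <<'E'
TH=-11.5
H=np.array([.602,-.1322])
_t=np.radians(TH);EX=np.array([np.cos(_t),np.sin(_t)]);EY=np.array([-EX[1],EX[0]])
def hplan(x,y,z,yaw=0):
    p=H+x*EX+y*EY; q=(np.array(arm.state()["tcp_pos"])[:2]-H); print("now in holder x,y",(q@EX).round(4),(q@EY).round(4)); plan(p[0],p[1],z,yaw+TH)
E
python3 -c "
from h import *
hplan(0,.014,.082)"
```

```text
now in holder x,y -0.0344 0.1331
slide [-0.0023, 0.0351, 0.1189] spin -0.34 | at [0.5949 0.0051 0.0793] yaw -11.84 w 0.0196 F [ 0.2 -0.2 -4. ] t 4.8 q7 0.01
```

Emit:
arm_command --increments '[{"claw":1,"slide":[-0.001,0.005,0.012],"spin":0},{"claw":1,"slide":[-0.002,0.012,0.035],"spin":-0.3},{"claw":1,"slide":[-0.002,0.02,0.065],"spin":-0.3},{"claw":1,"slide":[-0.002,0.028,0.09],"spin":-0.3},{"claw":1,"slide":[-0.002,0.034,0.11],"spin":-0.3},{"claw":1,"slide":[-0.002,0.035,0.118],"spin":-0.3},{"claw":1,"slide":[-0.002,0.035,0.118],"spin":-0.3},{"claw":1,"slide":[-0.002,0.035,0.118],"spin":-0.3}]'

```text
t: 5.42
tcp_pos: [0.6063, -0.1107, 0.0818]
tool_rot: [[0.0, 0.981, -0.193], [0.001, -0.193, -0.981], [-1.0, -0.0, -0.001]]
ft_force: [-0.0, 0.6, -0.3]
grip_width: -0.0
```

Run:
```python
from h import *
hplan(0,.014,.05)
im,d,K,T=grab("scene");save("s1.png",cv2.resize(im[200:300,230:430],(800,400),interpolation=cv2.INTER_CUBIC))
```

```text
now in holder x,y -0.0001 0.0219
slide [0.0318, 0.0, 0.008] spin 0.4 | at [ 0.6063 -0.1107  0.0818] yaw -11.1 w -0.0 F [-0.   0.6 -0.3] t 5.4 q7 0.2
```

View pics/s1.png

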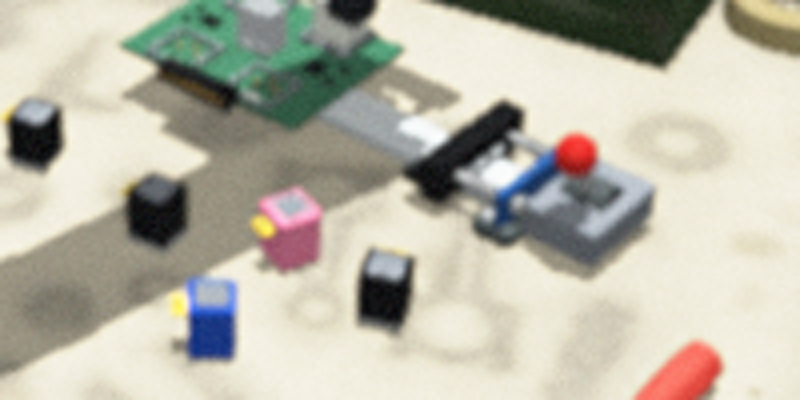

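The grip slackened on the way. The board now lies on the left jaw, its sink at about (262,25) in the crop, and the fingers have shut empty. The white relay at (345,35) is still aboard. I raise the arm and look.

Emit:
arm_command --increments '[{"claw":1,"slide":[-0.03,0,0],"spin":0},{"claw":1,"slide":[-0.07,0,-0.03],"spin":0},{"claw":0,"slide":[-0.11,0,-0.07],"spin":0},{"claw":-0.27,"slide":[-0.14,0,-0.11],"spin":0},{"claw":-0.27,"slide":[-0.16,0,-0.12],"spin":0},{"claw":-0.27,"slide":[-0.16,0,-0.12],"spin":0},{"claw":-0.27,"slide":[-0.16,0,-0.12],"spin":0}]' --force 30

```text
t: 6.05
tcp_pos: [0.6311, 0.011, 0.2443]
tool_rot: [[0.005, 0.983, -0.186], [0.003, -0.186, -0.983], [-1.0, 0.004, -0.004]]
ft_force: [-0.5, -0.6, -1.2]
grip_width: 0.0316
```

Run:
```python
from h import *
hplan(0,.1,.25)
im,d,K,T=grab("wrist");W=cloud(d,K,T);save("w3.png",im)
hsv=cv2.cvtColor(im,cv2.COLOR_RGB2HSV)
g=(hsv[...,0]>60)&(hsv[...,0]<95)&(hsv[...,1]>80)&(W[...,2]<.07)&(np.abs(W[...,0]-.6)<.13)&(np.abs(W[...,1]+.05)<.2)
P=W[g];A=np.c_[P[:,:2]-P[:,:2].mean(0),np.ones(len(P))];print(len(P),np.linalg.lstsq(A,P[:,2],rcond=None)[0],cv2.minAreaRect(P[:,:2].astype(np.float32)))
```

```text
now in holder x,y -0.0001 0.1461
slide [-0.0059, -0.0005, 0.0461] spin 0.78 | at [0.6311 0.011  0.2443] yaw -10.72 w 0.0316 F [-0.5 -0.6 -1.2] t 6.0 q7 -0.06
6373 [ 0.00512087 -0.00085634  0.0391463 ] ((0.5651009678840637, -0.03706078976392746), (0.1490522027015686, 0.19910278916358948), 79.38594818115234)
```

View pics/w3.png

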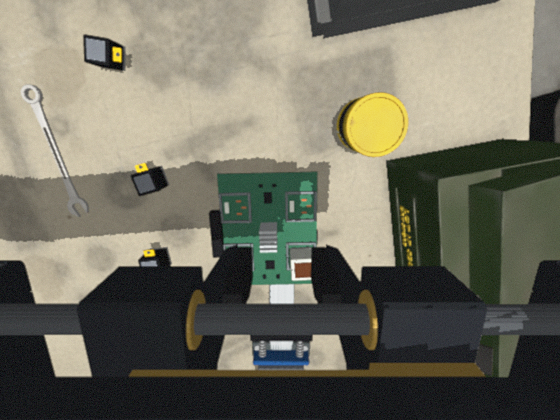

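The board lies level on top of the left jaw, with its top face at 39 mm. The sink is at (267,235) and the white relay at (302,262), still in its socket. I locate the sink and regrip.

Run:
```python
from h import *
im,d,K,T=grab("wrist");W=cloud(d,K,T)
m=(np.abs(W[...,0]-.61)<.12)&(np.abs(W[...,1]+.04)<.12)&(W[...,2]>.062)&(W[...,2]<.09)
for c,a,P in blobs(m,W,15): print("hi",c,a,P.mean(0).round(4),cv2.minAreaRect(P[:,:2].astype(np.float32)))
im,d,K,T=grab("top");W=cloud(d,K,T)
hsv=cv2.cvtColor(im,cv2.COLOR_RGB2HSV)
g=(hsv[...,0]>60)&(hsv[...,0]<95)&(hsv[...,1]>80)&(W[...,2]>.03)&(W[...,2]<.05)&(np.abs(W[...,0]-.6)<.13)&(np.abs(W[...,1]+.05)<.2)
g=cv2.morphologyEx(g.astype(np.uint8),cv2.MORPH_OPEN,np.ones((3,3)))>0
P=W[g];print(len(P),cv2.minAreaRect(P[:,:2].astype(np.float32)))
m=(np.abs(W[...,0]-.61)<.12)&(np.abs(W[...,1]+.04)<.12)&(W[...,2]>.062)&(W[...,2]<.09)
for c,a,P in blobs(m,W,10): print("hi",c,a,P.mean(0).round(4),cv2.minAreaRect(P[:,:2].astype(np.float32)))
plan(.61,-.04,.15,-11.5)
```

```text
hi [269.1 237.7] 413 [ 0.604  -0.0446  0.0689] ((0.6038651466369629, -0.04530894756317139), (0.026943691074848175, 0.02003508247435093), 80.468994140625)
hi [303.3 264.4] 566 [ 0.637  -0.0828  0.0741] ((0.6370092034339905, -0.08571905642747879), (0.028243206441402435, 0.026742838323116302), 82.19745635986328)
593 ((0.5994254946708679, -0.07648216187953949), (0.08741414546966553, 0.11594114452600479), 80.37797546386719)
hi [294.3 187.2] 87 [ 0.6363 -0.0867  0.076 ] ((0.6380169987678528, -0.08662696182727814), (0.027740715071558952, 0.029768899083137512), 81.44233703613281)
hi [278.1 197.7] 15 [ 0.6037 -0.0373  0.0719] ((0.6042673587799072, -0.03782675042748451), (0.021295912563800812, 0.009118787944316864), 3.7695865631103516)
hi [282.4 198.3] 15 [ 0.6023 -0.0504  0.0712] ((0.602375328540802, -0.049769893288612366), (0.022068234160542488, 0.008425572887063026), 13.507431030273438)
slide [0.0902, -0.0087, 0.0468] spin 0.29 | at [0.6279 0.0043 0.2401] yaw -11.21 w 0.0436 F [-0.8 -0.8 -0.3] t 6.2 q7 -0.06
```

Emit:
arm_command --increments '[{"claw":-0.27,"slide":[0.03,-0.005,0.02],"spin":-1},{"claw":-0.27,"slide":[0.06,-0.01,0.04],"spin":-1.7},{"claw":-0.27,"slide":[0.09,-0.014,0.05],"spin":-1.7},{"claw":-0.27,"slide":[0.11,-0.0145,0.0525],"spin":-1.7},{"claw":-0.27,"slide":[0.12,-0.0145,0.0525],"spin":-1.7},{"claw":-0.27,"slide":[0.12,-0.0145,0.0525],"spin":-1.7},{"claw":-0.27,"slide":[0.12,-0.0145,0.0525],"spin":-1.7},{"claw":-0.27,"slide":[0.12,-0.0145,0.0525],"spin":-1.7},{"claw":-0.27,"slide":[0.12,-0.0145,0.0525],"spin":-1.7}]'

```text
t: 6.95
tcp_pos: [0.606, -0.0433, 0.123]
tool_rot: [[0.002, 0.986, -0.164], [0.0, -0.164, -0.986], [-1.0, 0.002, -0.0]]
ft_force: [0.7, -0.3, 0.5]
grip_width: 0.0559
```

Run:
```python
from h import *
im,d,K,T=grab("wrist");W=cloud(d,K,T)
m=(np.abs(W[...,0]-.61)<.12)&(np.abs(W[...,1]+.04)<.12)&(W[...,2]>.06)&(W[...,2]<.09)
for c,a,P in blobs(m,W,15): print("hi",c,a,P.mean(0).round(4),cv2.minAreaRect(P[:,:2].astype(np.float32)))
plan(.604,-.045,.047,-9.5)
```

```text
hi [280.4 229.1] 1073 [ 0.6041 -0.0442  0.0689] ((0.6038944721221924, -0.04511531442403793), (0.026265989989042282, 0.01997392810881138), 80.37936401367188)
hi [324.  273.9] 826 [ 0.6302 -0.0824  0.0731] ((0.6314907073974609, -0.08532257378101349), (0.028551772236824036, 0.01580166071653366), 82.94424438476562)
slide [0.076, -0.0017, 0.0022] spin 0.05 | at [ 0.6059 -0.0432  0.123 ] yaw -9.45 w 0.0557 F [-0.7 -0.3  0. ] t 7.0 q7 0.1
```

Emit:
arm_command --increments '[{"claw":-0.27,"slide":[0.03,-0.0015,0.002],"spin":0},{"claw":-0.27,"slide":[0.055,-0.0015,0.002],"spin":0},{"claw":-0.27,"slide":[0.07,-0.0015,0.002],"spin":0},{"claw":-0.27,"slide":[0.075,-0.0015,0.002],"spin":0},{"claw":-0.27,"slide":[0.075,-0.0015,0.002],"spin":0},{"claw":1,"slide":[0.075,-0.0015,0.002],"spin":0},{"claw":1,"slide":[0.075,-0.0015,0.002],"spin":0},{"claw":1,"slide":[0.075,-0.0015,0.002],"spin":0},{"claw":1,"slide":[0.075,-0.0015,0.002],"spin":0},{"claw":1,"slide":[0.075,-0.0015,0.002],"spin":0}]' --force 30

```text
t: 7.83
tcp_pos: [0.6035, -0.0451, 0.0474]
tool_rot: [[0.001, 0.986, -0.165], [0.0, -0.165, -0.986], [-1.0, 0.001, -0.0]]
ft_force: [1.0, -0.3, -0.1]
grip_width: 0.0245
```

Emit:
arm_command --increments '[{"claw":1,"slide":[0,0,0],"spin":0},{"claw":1,"slide":[-0.004,0,0],"spin":0},{"claw":1,"slide":[-0.01,0,0],"spin":0},{"claw":1,"slide":[-0.018,0,0],"spin":0},{"claw":1,"slide":[-0.02,0,0],"spin":0},{"claw":1,"slide":[-0.02,0,0],"spin":0}]'

```text
t: 8.33
tcp_pos: [0.6036, -0.0453, 0.0677]
tool_rot: [[0.001, 0.986, -0.165], [-0.0, -0.165, -0.986], [-1.0, 0.001, -0.0]]
ft_force: [0.4, 0.1, -3.8]
grip_width: 0.0198
```

Run:
```python
from h import *
im,d,K,T=grab("wrist");W=cloud(d,K,T)
hsv=cv2.cvtColor(im,cv2.COLOR_RGB2HSV)
g=(hsv[...,0]>60)&(hsv[...,0]<95)&(hsv[...,1]>80)&(W[...,2]>.03)&(W[...,2]<.15)&(np.abs(W[...,0]-.61)<.1)&(np.abs(W[...,1]+.04)<.1)
P=W[g];A=np.c_[P[:,:2]-[.604,-.045],np.ones(len(P))];print(len(P),np.linalg.lstsq(A,P[:,2],rcond=None)[0])
hplan(0,.014,.066)
```

```text
28282 [-0.01148859 -0.01224206  0.06175717]
now in holder x,y -0.0161 0.0855
slide [0.0012, 0.0136, 0.072] spin 2.02 | at [ 0.6033 -0.0452  0.0672] yaw -9.48 w 0.0198 F [ 0.  -0.3 -4.1] t 8.4 q7 0.13
```

Emit:
arm_command --increments '[{"claw":1,"slide":[0,0.002,0.008],"spin":0.5},{"claw":1,"slide":[0,0.005,0.022],"spin":1},{"claw":1,"slide":[0,0.008,0.04],"spin":1.5},{"claw":1,"slide":[0,0.011,0.056],"spin":2},{"claw":1,"slide":[0,0.0135,0.068],"spin":2},{"claw":1,"slide":[0,0.0135,0.072],"spin":2},{"claw":1,"slide":[0,0.0135,0.072],"spin":2},{"claw":1,"slide":[0,0.0135,0.072],"spin":2}]'

```text
t: 9.05
tcp_pos: [0.6044, -0.118, 0.0665]
tool_rot: [[-0.0, 0.98, -0.199], [0.001, -0.199, -0.98], [-1.0, -0.001, -0.001]]
ft_force: [-0.5, 0.6, -4.2]
grip_width: 0.0195
```

```bash
python3 -c "
from h import *
hplan(0,.014,.046)"
```

```text
now in holder x,y -0.0005 0.0143
slide [0.0205, 0.0005, 0.0004] spin 0.01 | at [ 0.6044 -0.118   0.0665] yaw -11.49 w 0.0195 F [-0.5  0.6 -4.2] t 9.1 q7 0.22
```

Emit:
arm_command --increments '[{"claw":1,"slide":[0.006,0.0005,0],"spin":0},{"claw":1,"slide":[0.012,0.0005,0],"spin":0},{"claw":1,"slide":[0.017,0.0005,0],"spin":0},{"claw":1,"slide":[0.02,0.0005,0],"spin":0},{"claw":1,"slide":[0.022,0.0005,0],"spin":0},{"claw":1,"slide":[0.023,0.0005,0],"spin":0},{"claw":1,"slide":[0.024,0.0005,0],"spin":0}]'

```text
t: 9.63
tcp_pos: [0.6047, -0.1187, 0.0428]
tool_rot: [[-0.0, 0.98, -0.199], [-0.0, -0.199, -0.98], [-1.0, -0.0, 0.0]]
ft_force: [-2.7, -0.8, 1.2]
grip_width: 0.0199
```

```bash
cat > b.py <<'E'
from h import *
def tilt():
    im,d,K,T=grab("wrist");W=cloud(d,K,T);hsv=cv2.cvtColor(im,cv2.COLOR_RGB2HSV)
    p=np.array(arm.state()["tcp_pos"])[:2]
    L=(W[...,:2]-H);x=L@EX;y=L@EY
    g=(hsv[...,0]>60)&(hsv[...,0]<95)&(hsv[...,1]>80)&(W[...,2]>.01)&(W[...,2]<.09)&(abs(x)<.062)&(abs(y)<.11)
    A=np.c_[x[g],y[g],np.ones(g.sum())]
    k=np.linalg.lstsq(A,W[...,2][g],rcond=None)[0];print("slope x,y, z0 at mid",k.round(4),"y range",np.percentile(y[g],[.3,99.7]).round(4),"z at ends",(k[2]+k[1]*np.array([y[g].min(),y[g].max()])).round(4))
E
python3 -c "
from b import *
tilt();hplan(0,.014,.042)"
```

```text
slope x,y, z0 at mid [-0.002   0.0815  0.0337] y range [-0.0669  0.0891] z at ends [0.0281 0.041 ]
now in holder x,y -0.0 0.0138
slide [0.0007, 0.0, -0.0002] spin 0.01 | at [ 0.6047 -0.1187  0.0427] yaw -11.49 w 0.02 F [-2.8 -1.4 -0.3] t 9.7 q7 0.23
```

The board pivots in the grip as planned, with a slope of 0.08. Now I push the right end into the right jaw.

Emit:
arm_command --increments '[{"claw":1,"slide":[0.001,0,0],"spin":0},{"claw":1,"slide":[0.001,0,0.004],"spin":0},{"claw":1,"slide":[0.001,0,0.008],"spin":0},{"claw":1,"slide":[0.001,0,0.012],"spin":0},{"claw":1,"slide":[0.001,0,0.015],"spin":0},{"claw":1,"slide":[0.001,0,0.015],"spin":0}]'

```text
t: 10.18
tcp_pos: [0.6023, -0.1338, 0.0418]
tool_rot: [[0.001, 0.98, -0.2], [-0.0, -0.2, -0.98], [-1.0, 0.001, -0.0]]
ft_force: [1.5, 2.0, -3.3]
grip_width: 0.0196
```

```bash
python3 -c "
from b import *
tilt();hplan(0,-.018,.0405)
im,d,K,T=grab('scene');save('s2.png',cv2.resize(im[200:290,240:420],(800,400),interpolation=cv2.INTER_CUBIC))
"
```

```text
slope x,y, z0 at mid [-0.0004  0.0905  0.034 ] y range [-0.0744  0.0747] z at ends [0.0271 0.0408]
now in holder x,y 0.0006 -0.0009
slide [0.0012, -0.0006, 0.0171] spin -0.0 | at [ 0.6024 -0.1333  0.0417] yaw -11.5 w 0.0201 F [ 0.5  2.8 -4.4] t 10.2 q7 0.25
```

View pics/s2.png

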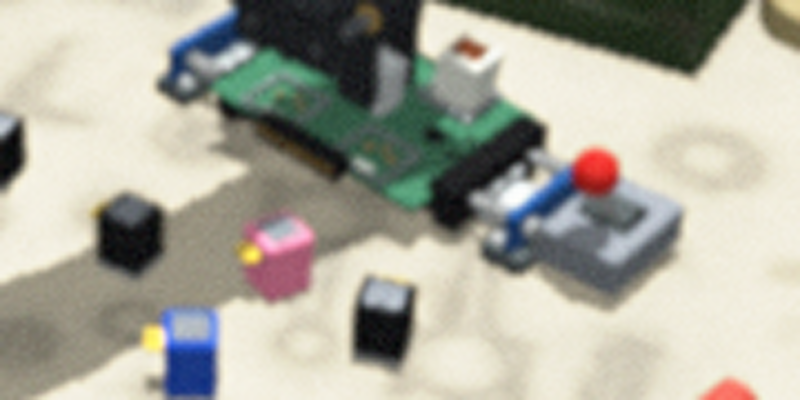

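The right end is under the right jaw's lip at (490,170), and the left end rests on the left jaw's top. I push on to about 21 mm of travel.

Emit:
arm_command --increments '[{"claw":1,"slide":[0,0,0.004],"spin":0},{"claw":1,"slide":[0.0005,-0.0005,0.008],"spin":0},{"claw":1,"slide":[0.0005,-0.0005,0.012],"spin":0},{"claw":1,"slide":[0.001,-0.0005,0.0165],"spin":0},{"claw":1,"slide":[0.001,-0.0005,0.0165],"spin":0},{"claw":1,"slide":[0.001,-0.0005,0.0165],"spin":0}]' --force 35

```text
t: 10.78
tcp_pos: [0.5988, -0.1486, 0.041]
tool_rot: [[0.001, 0.98, -0.199], [0.001, -0.199, -0.98], [-1.0, 0.001, -0.002]]
ft_force: [3.0, 6.7, -2.1]
grip_width: 0.0196
```

```bash
python3 -c "
from b import *
tilt();hplan(0,-.018,.0325)
im,d,K,T=grab('top');W=cloud(d,K,T);hsv=cv2.cvtColor(im,cv2.COLOR_RGB2HSV)
L=(W[...,:2]-H);x=L@EX;y=L@EY
m=(hsv[...,2]<75)&(W[...,2]>.03)&(W[...,2]<.044)&(abs(x)<.05)&(abs(y)<.12)
for s in(-1,1):
    q=m&(s*y>.05);print(s,q.sum(),np.percentile(y[q],[2,50,98]).round(4))
"
```

```text
slope x,y, z0 at mid [-0.0007  0.0904  0.0345] y range [-0.0896  0.0592] z at ends [0.0263 0.04  ]
now in holder x,y 0.0001 -0.0164
slide [0.0084, -0.0001, 0.0016] spin 0.05 | at [ 0.5988 -0.1483  0.0409] yaw -11.45 w 0.0197 F [ 2.5  6.  -1.7] t 10.8 q7 0.28
-1 172 [-0.1052 -0.0951 -0.0671]
1 122 [0.0659 0.0749 0.0827]
```

Emit:
arm_command --increments '[{"claw":1,"slide":[0.002,0,0],"spin":0},{"claw":1,"slide":[0.004,0,0],"spin":0},{"claw":1,"slide":[0.006,0,-0.0005],"spin":0},{"claw":1,"slide":[0.007,0,-0.001],"spin":0},{"claw":1,"slide":[0.008,0,-0.001],"spin":0},{"claw":1,"slide":[0.009,0,-0.001],"spin":0},{"claw":1,"slide":[0.009,0,-0.001],"spin":0}]'

```text
t: 11.47
tcp_pos: [0.5992, -0.1473, 0.0332]
tool_rot: [[0.001, 0.98, -0.198], [0.002, -0.198, -0.98], [-1.0, 0.001, -0.002]]
ft_force: [-0.5, 7.8, 10.7]
grip_width: 0.0195
```

```bash
python3 -c "
from b import *
tilt();hplan(0,-.0165,.0325)
im,d,K,T=grab('scene');save('s3.png',cv2.resize(im[190:280,240:420],(800,400),interpolation=cv2.INTER_CUBIC))
"
```

```text
slope x,y, z0 at mid [-0.0007 -0.0028  0.0254] y range [-0.0898  0.0596] z at ends [0.0257 0.0252]
now in holder x,y 0.0002 -0.0153
slide [0.0006, -0.0002, 0.0012] spin 0.07 | at [ 0.5992 -0.1473  0.0331] yaw -11.43 w 0.0201 F [-0.8  6.7  9.3] t 11.5 q7 0.28
```

View pics/s3.png

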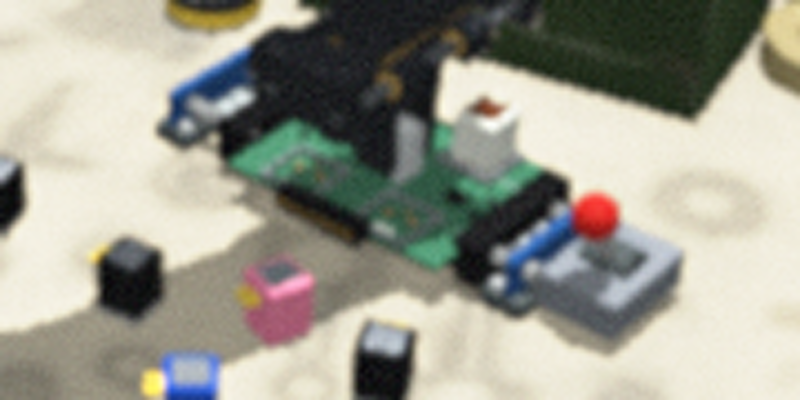

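The board is level on both ledges with its top face at 25.4 mm. I ease it left under the lip, then let go.

Emit:
arm_command --increments '[{"claw":1,"slide":[-0.0005,0,-0.002],"spin":0},{"claw":1,"slide":[-0.0005,0,-0.004],"spin":0},{"claw":1,"slide":[-0.0005,0,-0.006],"spin":0},{"claw":1,"slide":[-0.0005,0,-0.008],"spin":0},{"claw":1,"slide":[-0.0005,0,-0.01],"spin":0},{"claw":1,"slide":[-0.0005,0,-0.01],"spin":0}]'

```text
t: 12.07
tcp_pos: [0.6009, -0.1387, 0.0332]
tool_rot: [[0.001, 0.98, -0.199], [-0.0, -0.199, -0.98], [-1.0, 0.001, -0.0]]
ft_force: [-1.3, 3.1, 5.4]
grip_width: 0.0203
```

```bash
python3 -c "
from b import *
tilt();hplan(0,0,.0335)
"
```

```text
slope x,y, z0 at mid [-0.0006 -0.0011  0.0255] y range [-0.0811  0.0674] z at ends [0.0256 0.0254]
now in holder x,y 0.0003 -0.0069
slide [-0.0003, -0.0002, -0.0069] spin 0.02 | at [ 0.6009 -0.139   0.0332] yaw -11.48 w 0.0199 F [-0.3  3.6  5.8] t 12.1 q7 0.27
```

Emit:
arm_command --increments '[{"claw":0.3,"slide":[0,0,0],"spin":0},{"claw":0,"slide":[0,0,0],"spin":0},{"claw":-0.27,"slide":[0,0,0],"spin":0},{"claw":-0.27,"slide":[0,0,0],"spin":0},{"claw":-0.27,"slide":[-0.02,0,0],"spin":0},{"claw":-0.27,"slide":[-0.06,0,0],"spin":0},{"claw":-0.27,"slide":[-0.1,0,0],"spin":0},{"claw":-0.27,"slide":[-0.14,0,-0.02],"spin":0},{"claw":-0.27,"slide":[-0.17,0,-0.04],"spin":0},{"claw":-0.27,"slide":[-0.17,0,-0.04],"spin":0}]' --force 20

```text
t: 12.95
tcp_pos: [0.6132, -0.0957, 0.2088]
tool_rot: [[0.011, 0.981, -0.195], [0.002, -0.195, -0.981], [-1.0, 0.011, -0.004]]
ft_force: [0.8, 0.7, 0.8]
grip_width: 0.056
```

```bash
python3 -c "
from b import *
tilt();hplan(-.024,-.162,.2)
im,d,K,T=grab('wrist');save('w4.png',im);W=cloud(d,K,T)
L=(W[...,:2]-H);x=L@EX;y=L@EY
m=(abs(x)<.07)&(abs(y)<.07)&(W[...,2]>.05)&(W[...,2]<.075)
for c,a,P in blobs(m,W,15): print('hi',c,a,P.mean(0).round(4),np.round((P.mean(0)[:2]-H)@np.array([EX,EY]).T,4),cv2.minAreaRect(P[:,:2].astype(np.float32)))
"
```

```text
slope x,y, z0 at mid [-0.0012  0.0012  0.0251] y range [-0.0739  0.0749] z at ends [0.0251 0.0252]
now in holder x,y 0.0021 0.0361
slide [0.0051, -0.0269, 0.198] spin 0.22 | at [ 0.6112 -0.0973  0.2057] yaw -11.28 w 0.0554 F [-0.  -1.  -1.1] t 13.0 q7 0.12
hi [278.5 226.9] 439 [ 0.6014 -0.1304  0.0556] [-0.0009  0.0016] ((0.6013853549957275, -0.13055884838104248), (0.02665518783032894, 0.019966602325439453), 78.83882904052734)
hi [315.7 257.2] 706 [ 0.634  -0.1705  0.0603] [ 0.039  -0.0311] ((0.6342607140541077, -0.17281925678253174), (0.0283597931265831, 0.02834090031683445), 80.19691467285156)
```

View pics/w4.png

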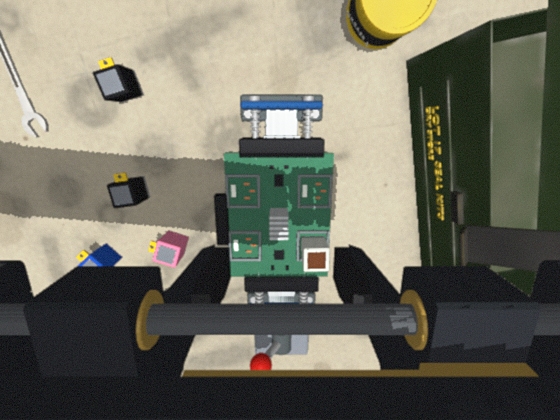

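The board is mounted: sink at (278,226), 1 mm from holder mid, both ends under the lips, level at 25 mm. Next comes the lever, whose red ball is at (260,362).

```bash
python3 -c "
from b import *
hplan(-.075,-.162,.15)"
```

```text
now in holder x,y 0.0004 0.0342
slide [0.053, -0.0759, 0.1961] spin 0.12 | at [ 0.6092 -0.0987  0.2033] yaw -11.38 w 0.0559 F [ 0.  -0.7 -0.6] t 13.1 q7 0.12
```

Emit:
arm_command --increments '[{"claw":1,"slide":[0.01,-0.015,0.035],"spin":0},{"claw":1,"slide":[0.02,-0.03,0.07],"spin":0},{"claw":1,"slide":[0.03,-0.045,0.105],"spin":0},{"claw":1,"slide":[0.04,-0.06,0.14],"spin":0},{"claw":1,"slide":[0.05,-0.07,0.175],"spin":0},{"claw":1,"slide":[0.052,-0.076,0.196],"spin":0},{"claw":1,"slide":[0.052,-0.076,0.196],"spin":0},{"claw":1,"slide":[0.052,-0.076,0.196],"spin":0},{"claw":1,"slide":[0.052,-0.076,0.196],"spin":0}]'

```text
t: 13.8
tcp_pos: [0.4943, -0.2758, 0.1491]
tool_rot: [[-0.002, 0.98, -0.199], [0.001, -0.199, -0.98], [-1.0, -0.002, -0.001]]
ft_force: [0.2, -0.4, 0.0]
grip_width: 0.0008
```

```bash
python3 -c "
from b import *
hplan(-.075,-.162,.062)"
```

```text
now in holder x,y -0.0769 -0.1622
slide [0.0871, 0.0021, -0.0001] spin -0.0 | at [ 0.4943 -0.2758  0.1491] yaw -11.5 w 0.0008 F [ 0.2 -0.4  0. ] t 13.8 q7 0.5
```

Emit:
arm_command --increments '[{"claw":1,"slide":[0.035,0,0],"spin":0},{"claw":1,"slide":[0.07,0,0],"spin":0},{"claw":1,"slide":[0.085,0,0],"spin":0},{"claw":1,"slide":[0.085,0,0],"spin":0},{"claw":1,"slide":[0.085,0.01,0],"spin":0},{"claw":1,"slide":[0.085,0.02,0],"spin":0},{"claw":1,"slide":[0.085,0.03,0],"spin":0},{"claw":1,"slide":[0.085,0.04,0],"spin":0},{"claw":1,"slide":[0.085,0.05,0],"spin":0},{"claw":1,"slide":[0.085,0.06,0],"spin":0}]'

```text
t: 14.63
tcp_pos: [0.5546, -0.2875, 0.0664]
tool_rot: [[0.0, 0.98, -0.198], [0.0, -0.198, -0.98], [-1.0, 0.0, -0.0]]
ft_force: [-1.2, 0.8, 2.1]
grip_width: 0.0003
```

```bash
cat >> b.py <<'E'
def ball():
    for n in("top","scene"):
        im,d,K,T=grab(n);W=cloud(d,K,T);hsv=cv2.cvtColor(im,cv2.COLOR_RGB2HSV)
        L=(W[...,:2]-H);x=L@EX;y=L@EY
        m=(hsv[...,1]>150)&((hsv[...,0]<8)|(hsv[...,0]>172))&(abs(x)<.08)&(abs(y+.16)<.05)
        print(n,m.sum(),x[m].mean().round(4),y[m].mean().round(4),W[...,2][m].mean().round(4))
E
python3 -c "
from b import *
hplan(-.004,-.162,.062);ball()"
```

```text
now in holder x,y -0.0155 -0.1616
slide [0.0044, 0.0115, 0.0004] spin 0.1 | at [ 0.5546 -0.2875  0.0664] yaw -11.4 w 0.0003 F [-1.2  0.8  2.1] t 14.6 q7 0.51
top 0 nan nan nan
scene 24 0.0062 -0.1718 0.0865b.py:14: RuntimeWarning: Mean of empty slice.
  print(n,m.sum(),x[m].mean().round(4),y[m].mean().round(4),W[...,2][m].mean().round(4))
  ret = ret.dtype.type(ret / rcount)
```

Emit:
arm_command --increments '[{"claw":1,"slide":[0,0.006,0],"spin":0},{"claw":1,"slide":[0,0.01,0],"spin":0},{"claw":1,"slide":[0,0.013,0],"spin":0},{"claw":1,"slide":[0,0.013,0],"spin":0}]'

```text
t: 15.07
tcp_pos: [0.5669, -0.2905, 0.0652]
tool_rot: [[0.0, 0.98, -0.199], [0.0, -0.199, -0.98], [-1.0, 0.0, -0.0]]
ft_force: [-0.7, 0.1, -1.1]
grip_width: 0.0005
```

Emit:
arm_command --increments '[{"claw":1,"slide":[0,0.003,0],"spin":0},{"claw":1,"slide":[0,0.003,0],"spin":0}]'

```text
t: 15.23
tcp_pos: [0.5695, -0.2915, 0.0651]
tool_rot: [[-0.0, 0.98, -0.199], [-0.0, -0.199, -0.98], [-1.0, -0.0, 0.0]]
ft_force: [-1.0, 0.4, 0.3]
grip_width: 0.0005
```

```bash
python3 -W ignore -c "
from b import *
hplan(-.004,-.162,.062);ball()"
```

```text
now in holder x,y -0.0001 -0.1625
slide [0.0031, -0.0039, -0.0005] spin 0.02 | at [ 0.5695 -0.2915  0.0651] yaw -11.48 w 0.0005 F [-1.   0.4  0.3] t 15.2 q7 0.5
top 0 nan nan nan
scene 19 0.0186 -0.1725 0.0824
```

Emit:
arm_command --increments '[{"claw":1,"slide":[0,0.002,0],"spin":0},{"claw":1,"slide":[0,0.004,0],"spin":0},{"claw":1,"slide":[0,0.004,0],"spin":0}]'

```text
t: 15.58
tcp_pos: [0.5702, -0.2918, 0.0649]
tool_rot: [[-0.006, 0.98, -0.2], [0.003, -0.2, -0.98], [-1.0, -0.006, -0.001]]
ft_force: [-8.8, 3.2, 7.3]
grip_width: 0.0005
```

Emit:
arm_command --increments '[{"claw":1,"slide":[0,0.002,0],"spin":0},{"claw":1,"slide":[0,0.003,0],"spin":0}]'

```text
t: 15.75
tcp_pos: [0.5705, -0.2918, 0.0648]
tool_rot: [[-0.011, 0.98, -0.2], [0.005, -0.2, -0.98], [-1.0, -0.012, -0.003]]
ft_force: [-19.6, 6.2, 17.4]
grip_width: 0.0006
```

```bash
python3 -W ignore -c "
from b import *
hplan(-.004,-.162,.062);ball()"
```

```text
now in holder x,y 0.0009 -0.1627
slide [0.0028, -0.0049, -0.0007] spin -0.06 | at [ 0.5705 -0.2918  0.0648] yaw -11.56 w 0.0006 F [-19.6   6.2  17.4] t 15.8 q7 0.5
top 0 nan nan nan
scene 15 0.0206 -0.1727 0.0806
```

The lever is at its stop: the force jumped to 20 N and the ball no longer moves. I back off and measure the bin, then go for the white relay.

Emit:
arm_command --increments '[{"claw":1,"slide":[0,-0.01,0],"spin":0},{"claw":1,"slide":[0,-0.03,0],"spin":0},{"claw":0.5,"slide":[-0.02,-0.04,0],"spin":0},{"claw":0,"slide":[-0.06,-0.035,-0.02],"spin":0},{"claw":-0.27,"slide":[-0.1,-0.01,-0.05],"spin":0},{"claw":-0.27,"slide":[-0.11,0.02,-0.09],"spin":0},{"claw":-0.27,"slide":[-0.11,0.04,-0.125],"spin":0},{"claw":-0.27,"slide":[-0.11,0.04,-0.13],"spin":0},{"claw":-0.27,"slide":[-0.11,0.04,-0.13],"spin":0},{"claw":-0.27,"slide":[-0.11,0.04,-0.13],"spin":0}]'

```text
t: 16.68
tcp_pos: [0.6427, -0.1714, 0.1753]
tool_rot: [[0.001, 0.981, -0.195], [0.0, -0.195, -0.981], [-1.0, 0.001, -0.0]]
ft_force: [-0.3, -0.5, -0.2]
grip_width: 0.0516
```

```bash
python3 -W ignore - <<'E'
from b import *
ball()
z=np.load("/tmp/top.npz");im=z["im"];W=cloud(z["d"],z["K"],z["T"]);hsv=cv2.cvtColor(im,cv2.COLOR_RGB2HSV)
m=(hsv[...,0]>18)&(hsv[...,0]<35)&(hsv[...,1]>150)&(abs(W[...,0]-.426)<.09)&(abs(W[...,1]-.363)<.09)
for lo,hi in((-.01,.01),(.02,.034),(.052,.07)):
    q=m&(W[...,2]>lo)&(W[...,2]<hi);P=W[q];print(lo,q.sum(),P.mean(0).round(3),cv2.minAreaRect(P[:,:2].astype(np.float32)))
im,d,K,T=grab('wrist');W=cloud(d,K,T)
L=(W[...,:2]-H);x=L@EX;y=L@EY
m=(abs(x)<.07)&(abs(y)<.07)&(W[...,2]>.058)&(W[...,2]<.075)
for c,a,P in blobs(m,W,15): print('hi',c,a,P.mean(0).round(4),cv2.minAreaRect(P[:,:2].astype(np.float32)))
hplan(.039,-.033,.1)
E
```

```text
top 48 0.0249 -0.1603 0.0831
scene 65 0.0197 -0.1654 0.0789
-0.01 980 [0.423 0.361 0.003] ((0.4202730655670166, 0.35781484842300415), (0.11775688081979752, 0.09752460569143295), 82.367431640625)
0.02 176 [0.421 0.329 0.027] ((0.4203243851661682, 0.3538776934146881), (0.12399715930223465, 0.09901313483715057), 82.30934143066406)
0.052 191 [0.423 0.383 0.061] ((0.42341822385787964, 0.37378162145614624), (0.0860101506114006, 0.1072697788476944), 81.80951690673828)
hi [275.2 203.4] 901 [ 0.6341 -0.1726  0.0614] ((0.6337305307388306, -0.1733015775680542), (0.027960950508713722, 0.027353087440133095), 78.86233520507812)
now in holder x,y 0.046 -0.0347
slide [0.0751, -0.007, -0.0018] spin -0.13 | at [ 0.6402 -0.1754  0.1751] yaw -11.63 w 0.0557 F [-0.9 -0.6 -1.1] t 16.8 q7 0.24
```

The ball now reads x = +25 mm, so the lever is locked. The white relay is at (0.634, -0.173).

Emit:
arm_command --increments '[{"claw":-0.27,"slide":[0.03,-0.003,-0.001],"spin":0},{"claw":-0.27,"slide":[0.07,-0.0065,-0.001],"spin":0},{"claw":-0.27,"slide":[0.11,-0.0065,-0.001],"spin":0},{"claw":-0.27,"slide":[0.13,-0.0065,-0.001],"spin":0},{"claw":-0.27,"slide":[0.141,-0.0065,-0.001],"spin":0},{"claw":-0.27,"slide":[0.141,-0.0065,-0.001],"spin":0},{"claw":1,"slide":[0.141,-0.0065,-0.001],"spin":0},{"claw":1,"slide":[0.141,-0.0065,-0.001],"spin":0},{"claw":1,"slide":[0.141,-0.0065,-0.001],"spin":0},{"claw":1,"slide":[0.141,-0.0065,-0.001],"spin":0}]' --force 25

```text
t: 17.67
tcp_pos: [0.6362, -0.1714, 0.0359]
tool_rot: [[0.003, 0.98, -0.199], [-0.001, -0.199, -0.98], [-1.0, 0.003, -0.0]]
ft_force: [-0.1, 0.2, 0.2]
grip_width: 0.0314
```

Emit:
arm_command --increments '[{"claw":1,"slide":[0,0,0],"spin":0},{"claw":1,"slide":[-0.01,0,0],"spin":0},{"claw":1,"slide":[-0.03,0,0],"spin":0},{"claw":1,"slide":[-0.06,0,0],"spin":0},{"claw":1,"slide":[-0.09,0,0],"spin":0},{"claw":1,"slide":[-0.1,0,0],"spin":0},{"claw":1,"slide":[-0.1,0,0],"spin":0},{"claw":1,"slide":[-0.1,0,0],"spin":0}]'

```text
t: 18.33
tcp_pos: [0.635, -0.1708, 0.1342]
tool_rot: [[0.0, 0.98, -0.199], [0.0, -0.199, -0.98], [-1.0, 0.0, -0.0]]
ft_force: [-0.2, 0.2, -1.3]
grip_width: 0.0278
```

```bash
python3 -W ignore -c "
from b import *
tilt();plan(.422,.36,.135,-7.7)"
```

```text
slope x,y, z0 at mid [-0.0006  0.0008  0.0253] y range [-0.072   0.0741] z at ends [0.0252 0.0253]
slide [-0.0012, -0.3136, -0.4777] spin -3.77 | at [ 0.6343 -0.1705  0.1331] yaw -11.47 w 0.0277 F [-0.3  0.6  0.4] t 18.4 q7 0.26
```

Emit:
arm_command --increments '[{"claw":1,"slide":[0,-0.01,-0.016],"spin":0},{"claw":1,"slide":[0,-0.03,-0.045],"spin":0},{"claw":1,"slide":[0,-0.05,-0.076],"spin":0},{"claw":1,"slide":[0,-0.07,-0.107],"spin":0},{"claw":1,"slide":[0,-0.09,-0.137],"spin":0},{"claw":1,"slide":[0,-0.11,-0.168],"spin":0},{"claw":1,"slide":[0,-0.13,-0.198],"spin":0},{"claw":1,"slide":[0,-0.15,-0.229],"spin":0},{"claw":1,"slide":[0,-0.165,-0.251],"spin":0},{"claw":1,"slide":[0,-0.17,-0.26],"spin":0}]'

```text
t: 19.22
tcp_pos: [0.5168, 0.1221, 0.1322]
tool_rot: [[-0.005, 0.981, -0.193], [0.001, -0.193, -0.981], [-1.0, -0.005, 0.0]]
ft_force: [0.1, 1.3, -1.5]
grip_width: 0.0276
```

Emit:
arm_command --increments '[{"claw":1,"slide":[0,-0.01,-0.016],"spin":0},{"claw":1,"slide":[0,-0.03,-0.045],"spin":-1},{"claw":1,"slide":[0,-0.05,-0.076],"spin":-2},{"claw":1,"slide":[0,-0.07,-0.107],"spin":-3},{"claw":1,"slide":[0,-0.09,-0.137],"spin":-3.8},{"claw":1,"slide":[0,-0.11,-0.168],"spin":-3.8},{"claw":1,"slide":[0,-0.13,-0.198],"spin":-3.8},{"claw":1,"slide":[0,-0.143,-0.217],"spin":-3.8},{"claw":1,"slide":[0,-0.143,-0.217],"spin":-3.8},{"claw":1,"slide":[0,-0.143,-0.217],"spin":-3.8}]'

```text
t: 20.05
tcp_pos: [0.4225, 0.3588, 0.1329]
tool_rot: [[-0.001, 0.991, -0.131], [-0.002, -0.131, -0.991], [-1.0, -0.001, 0.002]]
ft_force: [0.8, -1.0, -0.7]
grip_width: 0.0279
```

```bash
python3 -W ignore -c "
from b import *
plan(.422,.36,.025,-7.7)"
```

```text
slide [0.1079, -0.0006, -0.0014] spin 0.15 | at [0.4225 0.3588 0.1329] yaw -7.55 w 0.0279 F [ 0.8 -1.  -0.7] t 20.1 q7 -0.66
```

Emit:
arm_command --increments '[{"claw":1,"slide":[0.03,0,0],"spin":0},{"claw":1,"slide":[0.06,0,0],"spin":0},{"claw":1,"slide":[0.09,0,0],"spin":0},{"claw":1,"slide":[0.108,0,0],"spin":0},{"claw":1,"slide":[0.108,0,0],"spin":0},{"claw":0.05,"slide":[0.108,0,0],"spin":0},{"claw":0.05,"slide":[0.108,0,0],"spin":0},{"claw":0.05,"slide":[0.108,0,0],"spin":0},{"claw":0.05,"slide":[0.07,0,0],"spin":0},{"claw":0.05,"slide":[0.04,0,0],"spin":0}]'

```text
t: 20.88
tcp_pos: [0.4234, 0.3581, 0.0957]
tool_rot: [[-0.0, 0.991, -0.134], [-0.001, -0.134, -0.991], [-1.0, -0.0, 0.001]]
ft_force: [0.6, 0.8, 0.4]
grip_width: 0.0421
```

Emit:
arm_command --increments '[{"claw":0.05,"slide":[-0.04,0,0],"spin":0},{"claw":0.05,"slide":[-0.08,0,0],"spin":0},{"claw":-0.2,"slide":[-0.12,0,0],"spin":0},{"claw":-0.2,"slide":[-0.15,0,0],"spin":0},{"claw":-0.2,"slide":[-0.16,0,0],"spin":0},{"claw":-0.2,"slide":[-0.16,0,0],"spin":0}]'

```text
t: 21.38
tcp_pos: [0.4249, 0.3598, 0.2581]
tool_rot: [[0.005, 0.991, -0.134], [0.006, -0.134, -0.991], [-1.0, 0.004, -0.006]]
ft_force: [0.1, -0.0, -0.4]
grip_width: 0.0529
```

```bash
cat >> b.py <<'E'
def relays(n="top"):
    im,d,K,T=grab(n);W=cloud(d,K,T);hsv=cv2.cvtColor(im,cv2.COLOR_RGB2HSV)
    m=(W[...,2]>.031)&(W[...,2]<.045)&(W[...,0]>.33)&(W[...,0]<.54)&(W[...,1]>-.32)&(W[...,1]<.28)
    Y=(hsv[...,0]>18)&(hsv[...,0]<35)&(hsv[...,1]>150)&(W[...,2]>.015)&(W[...,2]<.045)
    for c,a,P in blobs(m,W,20):
        q=P[P[:,2]>.034]
        if len(q)<8: continue
        r=cv2.minAreaRect(q[:,:2].astype(np.float32)); ctr=np.array(r[0])
        near=Y&(np.hypot(W[...,0]-ctr[0],W[...,1]-ctr[1])<.032)
        u,v=c.astype(int); tab=W[near].mean(0) if near.any() else np.full(3,np.nan)
        dd=tab[:2]-ctr
        print(n,c,a,"ctr",ctr.round(4),"mean",q.mean(0).round(4),np.round(r[1],3),"ang",round(r[2],1),"tabdir",round(np.degrees(np.arctan2(dd[1],dd[0])),1),"col",np.median(im[m&(np.hypot(W[...,0]-ctr[0],W[...,1]-ctr[1])<.02)],axis=0), near.sum())
E
python3 -W ignore -c "
from b import *
relays()
im,d,K,T=grab('wrist');save('w5.png',im);W=cloud(d,K,T)
m=(abs(W[...,0]-.422)<.06)&(abs(W[...,1]-.36)<.06)&(W[...,2]>.033)&(W[...,2]<.05)
for c,a,P in blobs(m,W,30): print('bin',a,P.mean(0).round(3))
plan(.465,.19,.2,0)"
```

```text
top [306.5 222.4] 51 ctr [ 0.5325 -0.1235] mean [ 0.5356 -0.1252  0.0371] [0.059 0.012] ang 90.0 tabdir nan col [62. 61. 59.] 0
top [203.3 244.3] 75 ctr [0.4627 0.1914] mean [0.4626 0.1918 0.0371] [0.027 0.029] ang 69.3 tabdir -21.3 col [114. 108. 106.] 12
top [251.7 243. ] 81 ctr [0.4681 0.0432] mean [0.4675 0.0425 0.0376] [0.026 0.028] ang 1.0 tabdir 95.4 col [118.  117.5 107.5] 11
top [312.4 244.4] 76 ctr [ 0.4653 -0.1449] mean [ 0.4652 -0.1447  0.0379] [0.026 0.028] ang 63.0 tabdir 148.5 col [168. 137. 142.] 10
top [336. 251.] 77 ctr [ 0.4457 -0.2172] mean [ 0.445  -0.2175  0.0372] [0.028 0.027] ang 10.3 tabdir 11.4 col [114. 109. 100.] 12
top [287.  252.6] 80 ctr [ 0.4392 -0.0639] mean [ 0.44   -0.0673  0.0377] [0.033 0.027] ang 81.7 tabdir 86.7 col [126.5 122.   93. ] 10
top [313.  274.4] 77 ctr [ 0.3727 -0.1454] mean [ 0.3738 -0.1456  0.0378] [0.027 0.027] ang 26.5 tabdir 120.1 col [116.5 128.5 145.5] 7
bin 120 [0.376 0.379 0.042]
bin 118 [0.469 0.365 0.041]
bin 483 [0.422 0.354 0.038]
slide [0.0539, 0.0642, 0.1613] spin -7.68 | at [0.4229 0.3585 0.2539] yaw -7.68 w 0.053 F [ 0.6 -0.6 -0.9] t 21.5 q7 -0.73
```

View pics/w5.png

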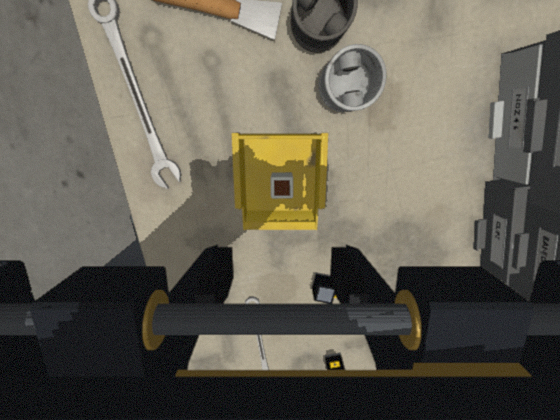

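The white relay stands in the bin at (282,187). The four black relays are re-measured from the top camera. First is relay A at (0.463, 0.1915), tab direction -21°. I grip it with yaw 69° and place it at yaw -101.5°.

```bash
python3 -W ignore -c "
from b import *
plan(.463,.1915,.15,69)"
```

```text
slide [0.1039, 0.0621, 0.1601] spin -76.68 | at [0.4229 0.3585 0.2539] yaw -7.68 w 0.053 F [ 0.6 -0.6 -0.9] t 21.5 q7 -0.73
```

Emit:
arm_command --increments '[{"claw":-0.15,"slide":[0.01,0.01,0.025],"spin":-7},{"claw":-0.15,"slide":[0.02,0.02,0.05],"spin":-14},{"claw":-0.15,"slide":[0.035,0.03,0.08],"spin":-21},{"claw":-0.15,"slide":[0.05,0.04,0.11],"spin":-28},{"claw":-0.15,"slide":[0.07,0.05,0.14],"spin":-35},{"claw":-0.15,"slide":[0.09,0.062,0.16],"spin":-42},{"claw":-0.15,"slide":[0.104,0.062,0.16],"spin":-49},{"claw":-0.15,"slide":[0.104,0.062,0.16],"spin":-56},{"claw":-0.15,"slide":[0.104,0.062,0.16],"spin":-63},{"claw":-0.15,"slide":[0.104,0.062,0.16],"spin":-70}]'

```text
t: 22.32
tcp_pos: [0.4616, 0.1907, 0.1478]
tool_rot: [[-0.004, 0.46, 0.888], [-0.002, 0.888, -0.46], [-1.0, -0.004, -0.003]]
ft_force: [-0.6, -0.2, 0.0]
grip_width: 0.0506
```

Emit:
arm_command --increments '[{"claw":-0.15,"slide":[0,0,0],"spin":-6.7},{"claw":-0.15,"slide":[0,0,0],"spin":-6.7},{"claw":-0.15,"slide":[0,0,0],"spin":-6.7}]'

```text
t: 22.57
tcp_pos: [0.4623, 0.1912, 0.1488]
tool_rot: [[-0.003, 0.362, 0.932], [-0.001, 0.932, -0.362], [-1.0, -0.002, -0.002]]
ft_force: [-0.1, 0.2, -0.3]
grip_width: 0.0508
```

```bash
python3 -W ignore -c "
from b import *
relays('wrist');plan(.463,.1915,.012,69)"
```

```text
wrist [283.2 204.5] 914 ctr [0.4617 0.1922] mean [0.4614 0.1925 0.0355] [0.027 0.027] ang 69.7 tabdir -20.0 col [69.  71.5 70.5] 104
wrist [141.2 257.8] 488 ctr [0.4639 0.0438] mean [0.4617 0.0456 0.0352] [0.022 0.028] ang 3.0 tabdir 83.9 col [70.  71.5 71. ] 168
wrist [ 35.7 274.1] 436 ctr [ 0.4395 -0.0598] mean [ 0.4402 -0.0593  0.0352] [0.015 0.028] ang 79.2 tabdir 87.1 col [37.  37.5 39. ] 186
slide [0.1371, 0.0006, 0.0006] spin -0.21 | at [0.4625 0.1913 0.1491] yaw 68.79 w 0.0506 F [0.7 0.4 0.9] t 22.6 q7 0.82
```

Emit:
arm_command --increments '[{"claw":-0.15,"slide":[0.03,0,-0.001],"spin":-0.7},{"claw":-0.15,"slide":[0.07,0.0005,-0.001],"spin":-0.7},{"claw":-0.15,"slide":[0.1,0.0005,-0.001],"spin":-0.7},{"claw":-0.15,"slide":[0.125,0.0005,-0.001],"spin":-0.7},{"claw":-0.15,"slide":[0.137,0.0005,-0.001],"spin":-0.7},{"claw":-0.15,"slide":[0.137,0.0005,-0.001],"spin":-0.7},{"claw":1,"slide":[0.137,0.0005,-0.001],"spin":-0.7},{"claw":1,"slide":[0.137,0.0005,-0.001],"spin":-0.7},{"claw":1,"slide":[0.137,0.0005,-0.001],"spin":-0.7},{"claw":1,"slide":[0.137,0.0005,-0.001],"spin":-0.7}]' --force 25

```text
t: 23.45
tcp_pos: [0.4636, 0.1931, 0.0146]
tool_rot: [[0.002, 0.347, 0.938], [0.001, 0.938, -0.347], [-1.0, 0.002, 0.002]]
ft_force: [-0.0, -0.9, 3.8]
grip_width: 0.0277
```

Emit:
arm_command --increments '[{"claw":1,"slide":[0,0,0],"spin":0},{"claw":1,"slide":[-0.01,0,0],"spin":0},{"claw":1,"slide":[-0.03,0,0],"spin":0},{"claw":1,"slide":[-0.06,0,0],"spin":0},{"claw":1,"slide":[-0.085,0,0],"spin":0},{"claw":1,"slide":[-0.09,0,0],"spin":0},{"claw":1,"slide":[-0.09,0,0],"spin":0}]'

```text
t: 24.03
tcp_pos: [0.4639, 0.1934, 0.1054]
tool_rot: [[0.004, 0.347, 0.938], [0.002, 0.938, -0.347], [-1.0, 0.003, 0.003]]
ft_force: [0.5, -0.0, -1.4]
grip_width: 0.0277
```

```bash
cat >> b.py <<'E'
B=np.array([.6014,-.1306]);BY=-11.3
def socket(i):
    sx,sy={1:(-1,1),2:(-1,-1),3:(1,1),4:(1,-1)}[i];t=np.radians(BY);ex=np.array([np.cos(t),np.sin(t)]);ey=np.array([-ex[1],ex[0]])
    return B+sx*.04*ex+sy*.033*ey
E
python3 -W ignore -c "
from b import *
print([socket(i).round(4).tolist() for i in(1,2,3,4)])
p=socket(3);plan(p[0],p[1],.105,-101.3)"
```

```text
[[0.5686, -0.0904], [0.5557, -0.1551], [0.6471, -0.1061], [0.6342, -0.1708]]
slide [0.0005, -0.2174, 0.2756] spin 171.01 | at [0.4639 0.1934 0.1054] yaw 69.71 w 0.0277 F [ 0.5 -0.  -1.4] t 24.0 q7 0.85
```

Emit:
arm_command --increments '[{"claw":1,"slide":[0,-0.006,0.008],"spin":5},{"claw":1,"slide":[0,-0.02,0.025],"spin":12},{"claw":1,"slide":[0,-0.035,0.045],"spin":19},{"claw":1,"slide":[0,-0.05,0.065],"spin":26},{"claw":1,"slide":[0,-0.07,0.09],"spin":33},{"claw":1,"slide":[0,-0.09,0.115],"spin":40},{"claw":1,"slide":[0,-0.11,0.14],"spin":47},{"claw":1,"slide":[0,-0.13,0.165],"spin":54},{"claw":1,"slide":[0,-0.145,0.185],"spin":61},{"claw":1,"slide":[0,-0.15,0.19],"spin":68}]'

```text
t: 24.87
tcp_pos: [0.5899, -0.0191, 0.1024]
tool_rot: [[0.0, 1.0, 0.019], [-0.003, 0.019, -1.0], [-1.0, 0.0, 0.003]]
ft_force: [-0.6, -0.8, -1.7]
grip_width: 0.0278
```

```bash
python3 -W ignore -c "
from b import *
plan(.6457,-.1058,.105,-101.3)"
```

```text
slide [-0.0023, 0.0541, 0.0877] spin 102.39 | at [ 0.5899 -0.0191  0.1024] yaw 1.09 w 0.0278 F [-0.6 -0.8 -1.7] t 24.9 q7 0.32
```

Emit:
arm_command --increments '[{"claw":1,"slide":[0,0.005,0.008],"spin":6},{"claw":1,"slide":[0,0.01,0.016],"spin":13},{"claw":1,"slide":[0,0.015,0.024],"spin":20},{"claw":1,"slide":[0,0.02,0.032],"spin":27},{"claw":1,"slide":[0,0.025,0.04],"spin":34},{"claw":1,"slide":[0,0.03,0.05],"spin":41},{"claw":1,"slide":[0,0.036,0.06],"spin":48},{"claw":1,"slide":[0,0.042,0.07],"spin":55},{"claw":1,"slide":[0,0.05,0.08],"spin":62},{"claw":1,"slide":[0,0.054,0.086],"spin":69}]'

```text
t: 25.7
tcp_pos: [0.6451, -0.0994, 0.1018]
tool_rot: [[-0.002, 0.38, -0.925], [-0.001, -0.925, -0.38], [-1.0, 0.0, 0.002]]
ft_force: [0.8, -0.2, -0.3]
grip_width: 0.0279
```

Emit:
arm_command --increments '[{"claw":1,"slide":[0,0,0],"spin":7},{"claw":1,"slide":[0,0,0],"spin":14},{"claw":1,"slide":[0,0,0],"spin":21},{"claw":1,"slide":[0,0,0],"spin":28},{"claw":1,"slide":[0,0,0],"spin":33},{"claw":1,"slide":[0,0,0],"spin":33.4},{"claw":1,"slide":[0,0,0],"spin":33.4},{"claw":1,"slide":[0,0,0],"spin":33.4}]'

```text
t: 26.37
tcp_pos: [0.6449, -0.0983, 0.1024]
tool_rot: [[-0.001, -0.183, -0.983], [-0.0, -0.983, 0.183], [-1.0, 0.0, 0.001]]
ft_force: [-0.5, -0.5, -0.9]
grip_width: 0.0275
```

```bash
cat >> b.py <<'E'
def look(name=None):
    im,d,K,T=grab("wrist");W=cloud(d,K,T);hsv=cv2.cvtColor(im,cv2.COLOR_RGB2HSV)
    if name: save(name,im)
    m=(np.hypot(W[...,0]-B[0],W[...,1]-B[1])<.09)&(W[...,2]>.05)&(W[...,2]<.075)
    for c,a,P in blobs(m,W,30): print("hi",c,a,P.mean(0).round(4),cv2.minAreaRect(P[:,:2].astype(np.float32)))
    return im,W,T
E
python3 -W ignore -c "
from b import *
look('w6.png');plan(.6457,-.1058,.045,-101.3)"
```

```text
hi [352.1 268.4] 69 [ 0.6061 -0.1432  0.0548] ((0.6051036715507507, -0.1436282843351364), (0.003267078660428524, 0.00891614519059658), 76.01846313476562)
slide [0.0577, 0.0073, -0.002] spin 0.73 | at [ 0.6451 -0.0983  0.1027] yaw -100.57 w 0.0277 F [ 0.  -0.1 -0.2] t 26.4 q7 -1.06
```

View pics/w6.png

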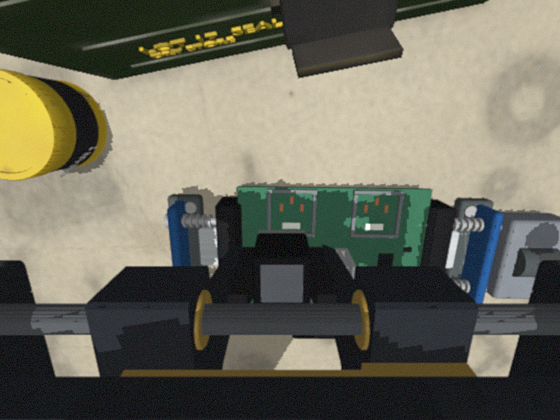

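The wrist view shows back sockets 3 at (292,212) and 4 at (377,214), with the relay's top in the fingers at (282,282). I measure both in the same frame.

```bash
cat >> b.py <<'E'
def held(W,T):
    s=arm.state();R=np.array(s["tool_rot"]);p=np.array(s["tcp_pos"])
    t=(W-p)@R   # tool coords
    m=(abs(t[...,0]+.0215)<.006)&(abs(t[...,1])<.013)&(abs(t[...,2])<.02)
    if m.sum()<20: print("held none",m.sum());return
    P=t[m];print("held top tool x",np.median(P[:,0]).round(4),"z range",np.percentile(P[:,2],[1,99]).round(4),"mid",(np.percentile(P[:,2],[1,99]).mean()).round(4),"y",P[:,1].mean().round(4),m.sum())
E
python3 -W ignore -c "
from b import *
im,W,T=look();held(W,T)
# board extents: green edges in holder frame
hsv=cv2.cvtColor(im,cv2.COLOR_RGB2HSV);L=W[...,:2]-H;x=L@EX;y=L@EY
g=(hsv[...,0]>60)&(hsv[...,0]<95)&(hsv[...,1]>80)&(abs(W[...,2]-.026)<.006)&(abs(x)<.08)&(abs(y)<.09)
print('green x',np.percentile(x[g],[1,99.7]).round(4),'y',np.percentile(y[g],[.3,99.7]).round(4))
# socket frames: grey, z ~.028-.032
f=(hsv[...,1]<60)&(abs(x-.04)<.026)&(abs(abs(y)-.033)<.026)&(abs(W[...,2]-.03)<.004)
for s in(1,-1):
    q=f&(s*y>0);print('frame',s,q.sum(),x[q].min().round(4),x[q].max().round(4),y[q].min().round(4),y[q].max().round(4))
print('socket3 in holder',((socket(3)-H)@EX).round(4),((socket(3)-H)@EY).round(4))
plan(.6457,-.1058,.045,-101.3)
"
```

```text
hi [352.2 268.5] 65 [ 0.6061 -0.1433  0.055 ] ((0.6049402356147766, -0.14361631870269775), (0.002880244515836239, 0.008775782771408558), 78.87637329101562)
held top tool x -0.0206 z range [-0.0128  0.0123] mid -0.0002 y 0.0 2829
green x [-0.0046  0.059 ] y [-0.0741  0.0746]
frame 1 604 0.0203 0.0581 0.0146 0.0529
frame -1 851 0.0199 0.0583 -0.0519 -0.0128
socket3 in holder 0.039 0.0346
slide [0.0579, 0.0073, -0.0019] spin 0.71 | at [ 0.6452 -0.0983  0.1029] yaw -100.59 w 0.028 F [ 0.5 -0.2 -0.8] t 26.5 q7 -1.06
```

Emit:
arm_command --increments '[{"claw":1,"slide":[0.01,0.006,-0.002],"spin":0.8},{"claw":1,"slide":[0.025,0.008,-0.003],"spin":0.8},{"claw":1,"slide":[0.04,0.008,-0.003],"spin":0.8},{"claw":1,"slide":[0.05,0.008,-0.003],"spin":0.8},{"claw":1,"slide":[0.052,0.008,-0.003],"spin":0.8},{"claw":1,"slide":[0.052,0.008,-0.003],"spin":0.8},{"claw":1,"slide":[0.052,0.008,-0.003],"spin":0.8}]'

```text
t: 27.05
tcp_pos: [0.647, -0.1067, 0.0511]
tool_rot: [[-0.0, -0.199, -0.98], [-0.0, -0.98, 0.199], [-1.0, 0.0, 0.0]]
ft_force: [-0.0, 0.4, -0.9]
grip_width: 0.0278
```

```bash
python3 -W ignore -c "
from b import *
plan(.6467,-.1068,.041,-101.4)"
```

```text
slide [0.0101, 0.0001, 0.0002] spin -0.08 | at [ 0.647  -0.1067  0.0511] yaw -101.48 w 0.0278 F [-0.   0.4 -0.9] t 27.1 q7 -1.03
```

Emit:
arm_command --increments '[{"claw":1,"slide":[0.004,0,0],"spin":0},{"claw":1,"slide":[0.007,0,0],"spin":0},{"claw":1,"slide":[0.009,0,0],"spin":0},{"claw":1,"slide":[0.01,0,0],"spin":0},{"claw":1,"slide":[0.01,0,0],"spin":0}]'

```text
t: 27.47
tcp_pos: [0.6468, -0.1066, 0.041]
tool_rot: [[-0.0, -0.199, -0.98], [0.0, -0.98, 0.199], [-1.0, 0.0, 0.0]]
ft_force: [-0.1, 0.0, 0.4]
grip_width: 0.0277
```

```bash
python3 -W ignore -c "
from b import *
plan(.6467,-.1068,.041,-101.4)"
```

```text
slide [0.0, 0.0002, 0.0] spin -0.08 | at [ 0.6468 -0.1066  0.041 ] yaw -101.48 w 0.0277 F [-0.1  0.   0.4] t 27.5 q7 -1.02
```

It is seated without resistance. I release it and head for relay D at (0.4455, -0.217), tab direction 10.5°, gripping at yaw -79.5°.

Emit:
arm_command --increments '[{"claw":0.3,"slide":[0,0,0],"spin":0},{"claw":0.05,"slide":[0,0,0],"spin":0},{"claw":0.05,"slide":[0,0,0],"spin":0},{"claw":0.05,"slide":[-0.01,0,0],"spin":0},{"claw":0.05,"slide":[-0.04,0,0],"spin":0},{"claw":0.05,"slide":[-0.08,0,0],"spin":0},{"claw":0.05,"slide":[-0.12,0,0],"spin":0},{"claw":-0.15,"slide":[-0.13,0,0],"spin":0},{"claw":-0.15,"slide":[-0.13,0,0],"spin":0},{"claw":-0.15,"slide":[-0.13,0,0],"spin":0}]'

```text
t: 28.3
tcp_pos: [0.6471, -0.1065, 0.1719]
tool_rot: [[0.001, -0.199, -0.98], [0.0, -0.98, 0.199], [-1.0, -0.001, -0.001]]
ft_force: [-0.1, -1.5, -0.3]
grip_width: 0.0508
```

```bash
python3 -W ignore -c "
from b import *
look();relays()
plan(.4455,-.2173,.15,-79.5)"
```

```text
hi [281.9 206.4] 1081 [ 0.645  -0.1067  0.0603] ((0.6414079070091248, -0.10609496384859085), (0.027443723753094673, 0.03686390072107315), 78.53113555908203)
hi [304.  242.8] 66 [ 0.6048 -0.1199  0.0567] ((0.6039043664932251, -0.11968345195055008), (0.0024727254640311003, 0.019433170557022095), 78.2126235961914)
hi [309.9 242.7] 71 [ 0.6037 -0.1254  0.0565] ((0.6027884483337402, -0.12548166513442993), (0.0028157758060842752, 0.01981605589389801), 78.41888427734375)
hi [316.  242.4] 80 [ 0.6026 -0.1311  0.056 ] ((0.6015994548797607, -0.13120689988136292), (0.003157110419124365, 0.01995036192238331), 78.63312530517578)
hi [322.1 242.6] 84 [ 0.6012 -0.1368  0.0561] ((0.6001862287521362, -0.13691820204257965), (0.0030446804594248533, 0.020329466089606285), 78.53856658935547)
hi [328.  241.9] 80 [ 0.6008 -0.1424  0.056 ] ((0.5993196964263916, -0.14244717359542847), (0.0031297982204705477, 0.019966142252087593), 78.1670913696289)
top [306.6 222.3] 52 ctr [ 0.5331 -0.122 ] mean [ 0.534  -0.1241  0.0373] [0.05  0.013] ang 88.4 tabdir nan col [58. 58. 56.] 0
top [251.4 243. ] 82 ctr [0.4677 0.0433] mean [0.4686 0.0424 0.0383] [0.026 0.028] ang 1.2 tabdir 95.7 col [95. 94. 88.] 10
top [312.3 244.7] 79 ctr [ 0.4651 -0.1449] mean [ 0.4654 -0.145   0.0372] [0.026 0.026] ang 63.7 tabdir 149.9 col [165.5 141.  147. ] 9
top [335.9 251.1] 77 ctr [ 0.4461 -0.2163] mean [ 0.4451 -0.2169  0.0382] [0.027 0.027] ang 14.7 tabdir 8.0 col [109. 108. 107.] 12
top [286.9 252.7] 88 ctr [ 0.439  -0.0656] mean [ 0.4391 -0.0669  0.0376] [0.029 0.028] ang 82.0 tabdir 88.1 col [127. 121.  94.] 14
top [313.  274.6] 83 ctr [ 0.3707 -0.1415] mean [ 0.3728 -0.1448  0.0376] [0.027 0.036] ang 27.1 tabdir 121.2 col [133. 138. 149.] 7
slide [0.0202, 0.1489, 0.1744] spin -21.97 | at [ 0.6461 -0.1061  0.1699] yaw -101.47 w 0.0504 F [ 0.4 -0.6  0.4] t 28.4 q7 -1.11
```

Emit:
arm_command --increments '[{"claw":-0.15,"slide":[0.002,0.02,0.024],"spin":-4},{"claw":-0.15,"slide":[0.005,0.045,0.053],"spin":-8},{"claw":-0.15,"slide":[0.008,0.07,0.082],"spin":-12},{"claw":-0.15,"slide":[0.01,0.095,0.111],"spin":-16},{"claw":-0.15,"slide":[0.015,0.12,0.14],"spin":-20},{"claw":-0.15,"slide":[0.02,0.14,0.164],"spin":-22},{"claw":-0.15,"slide":[0.02,0.149,0.1745],"spin":-22},{"claw":-0.15,"slide":[0.02,0.149,0.1745],"spin":-22},{"claw":-0.15,"slide":[0.02,0.149,0.1745],"spin":-22},{"claw":-0.15,"slide":[0.02,0.149,0.1745],"spin":-22}]'

```text
t: 29.23
tcp_pos: [0.448, -0.217, 0.151]
tool_rot: [[0.0, 0.184, -0.983], [-0.0, -0.983, -0.184], [-1.0, 0.0, -0.0]]
ft_force: [0.5, -0.5, -0.4]
grip_width: 0.0509
```

```bash
python3 -W ignore -c "
from b import *
relays('wrist')
plan(.4455,-.2173,.012,-79.5)"
```

```text
wrist [189.3  82.2] 935 ctr [ 0.5363 -0.1186] mean [ 0.5349 -0.1234  0.0347] [0.06  0.013] ang 81.3 tabdir 110.6 col [42. 42. 44.] 1
wrist [  2.9 130.5] 207 ctr [0.4681 0.0294] mean [0.4659 0.0297 0.035 ] [0.004 0.026] ang 87.3 tabdir -20.0 col [18. 17. 19.] 15
wrist [205.9 169.8] 994 ctr [ 0.4651 -0.1451] mean [ 0.4654 -0.1452  0.0355] [0.028 0.028] ang 58.6 tabdir 149.5 col [161. 138. 148.] 84
wrist [117.1 182.2] 1005 ctr [ 0.4393 -0.0682] mean [ 0.4395 -0.0681  0.0356] [0.028 0.028] ang 86.2 tabdir 85.2 col [100.  97.  91.] 93
wrist [281.6 204.6] 893 ctr [ 0.446  -0.2173] mean [ 0.4462 -0.2174  0.0355] [0.028 0.028] ang 12.7 tabdir 12.8 col [65. 66. 66.] 159
wrist [190.6 257.2] 378 ctr [ 0.3762 -0.144 ] mean [ 0.3776 -0.1405  0.0356] [0.021 0.027] ang 31.3 tabdir 130.1 col [56. 66. 92.] 54
slide [0.1391, -0.0002, 0.0027] spin 0.16 | at [ 0.4482 -0.2169  0.1511] yaw -79.34 w 0.0509 F [-0.5 -0.4 -0.2] t 29.3 q7 -0.44
```

Emit:
arm_command --increments '[{"claw":-0.15,"slide":[0.03,0,0.002],"spin":-2},{"claw":-0.15,"slide":[0.07,0,0.002],"spin":-2},{"claw":-0.15,"slide":[0.1,0,0.002],"spin":-2},{"claw":-0.15,"slide":[0.125,0,0.002],"spin":-2},{"claw":-0.15,"slide":[0.138,0,0.002],"spin":-2},{"claw":-0.15,"slide":[0.138,0,0.002],"spin":-2},{"claw":1,"slide":[0.138,0,0.002],"spin":-2},{"claw":1,"slide":[0.138,0,0.002],"spin":-2},{"claw":1,"slide":[0.138,0,0.002],"spin":-2},{"claw":1,"slide":[0.138,0,0.002],"spin":-2}]'

```text
t: 30.12
tcp_pos: [0.4453, -0.2184, 0.0142]
tool_rot: [[0.002, 0.217, -0.976], [-0.001, -0.976, -0.217], [-1.0, 0.001, -0.002]]
ft_force: [0.1, 0.3, 2.3]
grip_width: 0.0277
```

Emit:
arm_command --increments '[{"claw":1,"slide":[0,0,0],"spin":0},{"claw":1,"slide":[-0.01,0,0],"spin":0},{"claw":1,"slide":[-0.03,0,0],"spin":0},{"claw":1,"slide":[-0.06,0,0],"spin":0},{"claw":1,"slide":[-0.085,0,0],"spin":0},{"claw":1,"slide":[-0.09,0,0],"spin":0},{"claw":1,"slide":[-0.09,0,0],"spin":0}]'

```text
t: 30.7
tcp_pos: [0.4453, -0.2186, 0.105]
tool_rot: [[0.003, 0.217, -0.976], [-0.001, -0.976, -0.217], [-1.0, 0.001, -0.003]]
ft_force: [0.0, 0.4, -0.8]
grip_width: 0.0278
```

```bash
python3 -W ignore -c "
from b import *
im,W,T=look();held(W,T)
p=socket(4);print(p);plan(p[0],p[1],.105,78.5)"
```

```text
held top tool x -0.0224 z range [-0.0186  0.0114] mid -0.0036 y 0.0001 3198
[ 0.63415836 -0.17079813]
slide [-0.001, -0.0049, -0.1953] spin -155.96 | at [ 0.4446 -0.218   0.1037] yaw -77.46 w 0.028 F [ 0.5  0.3 -1.5] t 30.8 q7 -0.34
```

Emit:
arm_command --increments '[{"claw":1,"slide":[0,0,-0.005],"spin":-6},{"claw":1,"slide":[0,0,-0.012],"spin":-13},{"claw":1,"slide":[0,0,-0.02],"spin":-20},{"claw":1,"slide":[0,0,-0.03],"spin":-27},{"claw":1,"slide":[0,0,-0.04],"spin":-34},{"claw":1,"slide":[0,0,-0.05],"spin":-41},{"claw":1,"slide":[0,0,-0.06],"spin":-48},{"claw":1,"slide":[0,0,-0.07],"spin":-55},{"claw":1,"slide":[0,0,-0.08],"spin":-62},{"claw":1,"slide":[0,0,-0.09],"spin":-69}]'

```text
t: 31.58
tcp_pos: [0.5315, -0.1981, 0.1016]
tool_rot: [[-0.002, 0.99, -0.142], [0.001, -0.142, -0.99], [-1.0, -0.003, -0.001]]
ft_force: [-0.6, -0.1, -0.0]
grip_width: 0.0275
```

```bash
python3 -W ignore -c "
from b import *
plan(.6348,-.1716,.105,78.5)"
```

```text
slide [-0.0036, 0.0985, -0.0408] spin -86.64 | at [ 0.5315 -0.1981  0.1016] yaw -8.14 w 0.0275 F [-0.6 -0.1 -0. ] t 31.6 q7 0.51
```

Emit:
arm_command --increments '[{"claw":1,"slide":[0,0.01,-0.004],"spin":-6},{"claw":1,"slide":[0,0.02,-0.008],"spin":-13},{"claw":1,"slide":[0,0.03,-0.012],"spin":-20},{"claw":1,"slide":[0,0.04,-0.016],"spin":-27},{"claw":1,"slide":[0,0.05,-0.02],"spin":-34},{"claw":1,"slide":[0,0.06,-0.024],"spin":-41},{"claw":1,"slide":[0,0.07,-0.028],"spin":-48},{"claw":1,"slide":[0,0.08,-0.032],"spin":-55},{"claw":1,"slide":[0,0.09,-0.037],"spin":-62},{"claw":1,"slide":[-0.002,0.0985,-0.041],"spin":-69}]'

```text
t: 32.42
tcp_pos: [0.6349, -0.1717, 0.1029]
tool_rot: [[-0.003, 0.487, 0.874], [0.002, 0.874, -0.487], [-1.0, 0.0, -0.004]]
ft_force: [-0.2, 0.6, -0.2]
grip_width: 0.0279
```

Emit:
arm_command --increments '[{"claw":1,"slide":[0,0,0],"spin":-7},{"claw":1,"slide":[0,0,0],"spin":-14},{"claw":1,"slide":[0,0,0],"spin":-17},{"claw":1,"slide":[0,0,0],"spin":-17.5},{"claw":1,"slide":[0,0,0],"spin":-17.5},{"claw":1,"slide":[0,0,0],"spin":-17.5}]'

```text
t: 32.92
tcp_pos: [0.635, -0.1725, 0.1043]
tool_rot: [[-0.001, 0.209, 0.978], [0.001, 0.978, -0.209], [-1.0, 0.001, -0.002]]
ft_force: [-0.0, 0.3, -1.3]
grip_width: 0.0281
```

```bash
cat >> b.py <<'E'
def frames(im,W):
    hsv=cv2.cvtColor(im,cv2.COLOR_RGB2HSV);L=W[...,:2]-H;x=L@EX;y=L@EY
    f=(hsv[...,1]<60)&(abs(W[...,2]-.03)<.004)
    for a in(-1,1):
        for s in(1,-1):
            q=f&(abs(x-a*.04)<.026)&(abs(y-s*.033)<.026)
            if q.sum()>100:print('frame',a,s,q.sum(),np.round([x[q].min(),x[q].max(),y[q].min(),y[q].max()],4))
E
python3 -W ignore -c "
from b import *
im,W,T=look('w7.png');held(W,T);frames(im,W)
plan(.6348,-.1716,.05,78.5)"
```

```text
hi [314.9 172.9] 167 [ 0.5987 -0.1426  0.0566] ((0.5987654328346252, -0.14243021607398987), (0.0029482683166861534, 0.020134270191192627), 78.54080200195312)
hi [323.5 172.5] 181 [ 0.5997 -0.137   0.0563] ((0.5999235510826111, -0.1368674337863922), (0.003062111558392644, 0.020107921212911606), 80.07182312011719)
hi [332.2 172.3] 189 [ 0.6008 -0.1314  0.0561] ((0.6009953022003174, -0.1311601996421814), (0.002930414630100131, 0.02032969519495964), 79.4393310546875)
hi [341.  171.9] 196 [ 0.6017 -0.1257  0.056 ] ((0.6018921732902527, -0.12539446353912354), (0.003099782858043909, 0.01963461935520172), 79.0513916015625)
hi [349.7 171.7] 209 [ 0.6028 -0.1201  0.0558] ((0.603094756603241, -0.11975513398647308), (0.0033941566944122314, 0.019671272486448288), 77.30548095703125)
hi [378.1 223.3] 2084 [ 0.6409 -0.1071  0.0597] ((0.6405859589576721, -0.1058121919631958), (0.02798578329384327, 0.03712231665849686), 78.08507537841797)
held top tool x -0.0208 z range [-0.0172  0.0095] mid -0.0038 y 0.0 3035
frame -1 1 1197 [-0.0658 -0.0221  0.0071  0.0534]
frame -1 -1 1130 [-0.066  -0.0221 -0.0514 -0.0075]
frame 1 1 481 [0.0195 0.0575 0.0149 0.0528]
frame 1 -1 522 [ 0.0196  0.0582 -0.0588 -0.011 ]
slide [0.0545, 0.0008, -0.0005] spin -0.57 | at [ 0.6352 -0.1726  0.1045] yaw 77.93 w 0.0276 F [-0.  -0.1 -0.8] t 33.0 q7 1.63
```

```bash
python3 -W ignore -c "
from b import *
im,W,T=look();s=arm.state();R=np.array(s['tool_rot']);p=np.array(s['tcp_pos']);t=(W-p)@R
m=(abs(t[...,0]+.018)<.012)&(abs(t[...,1])<.004)&(abs(t[...,2])<.03)
P=t[m]
for lo in np.arange(-.022,.018,.002):
    q=P[(P[:,2]>=lo)&(P[:,2]<lo+.002)]
    if len(q):print(lo.round(3),len(q),np.percentile(q[:,0],[5,50,95]).round(4),im[m][(P[:,2]>=lo)&(P[:,2]<lo+.002)].mean(0).round(0))
plan(.6348,-.1716,.05,78.5)" | grep -v hi
```

```text
-0.022 62 [-0.0148 -0.0138 -0.0127] [172. 149.  51.]
-0.02 65 [-0.0146 -0.0137 -0.0129] [207. 175.  35.]
-0.018 169 [-0.0205 -0.0171 -0.013 ] [61. 55. 29.]
-0.016 77 [-0.0219 -0.0206 -0.0196] [31. 31. 33.]
-0.014 71 [-0.0222 -0.0211 -0.0201] [72. 74. 78.]
-0.012 66 [-0.022  -0.0211 -0.0203] [112. 116. 121.]
-0.01 67 [-0.0222 -0.0213 -0.0204] [112. 116. 122.]
-0.008 70 [-0.0223 -0.0213 -0.0204] [112. 116. 122.]
-0.006 64 [-0.0223 -0.0214 -0.0209] [112. 116. 122.]
-0.004 64 [-0.0222 -0.0213 -0.0203] [111. 116. 121.]
-0.002 62 [-0.0223 -0.0213 -0.0206] [110. 115. 120.]
0.0 66 [-0.0223 -0.0213 -0.0208] [111. 116. 121.]
0.002 59 [-0.0222 -0.0212 -0.0205] [112. 117. 122.]
0.004 65 [-0.0223 -0.0212 -0.0203] [112. 117. 122.]
0.006 49 [-0.022  -0.0211 -0.0203] [85. 88. 93.]
0.008 53 [-0.0215 -0.0206 -0.02  ] [34. 35. 37.]
0.01 4 [-0.02   -0.0199 -0.0198] [46. 45. 46.]
slide [0.0547, 0.0008, -0.0007] spin -0.55 | at [ 0.6353 -0.1726  0.1047] yaw 77.95 w 0.0279 F [-0.6 -0.4 -1.3] t 33.0 q7 1.63
```

Emit:
arm_command --increments '[{"claw":1,"slide":[0.01,0.0007,0.001],"spin":-0.5},{"claw":1,"slide":[0.03,0.0007,0.001],"spin":-0.5},{"claw":1,"slide":[0.045,0.0007,0.001],"spin":-0.5},{"claw":1,"slide":[0.054,0.0007,0.001],"spin":-0.5},{"claw":1,"slide":[0.054,0.0007,0.001],"spin":-0.5},{"claw":1,"slide":[0.054,0.0007,0.001],"spin":-0.5}]'

```text
t: 33.52
tcp_pos: [0.6363, -0.1722, 0.0505]
tool_rot: [[-0.001, 0.199, 0.98], [0.0, 0.98, -0.199], [-1.0, -0.0, -0.001]]
ft_force: [0.4, -0.2, -0.8]
grip_width: 0.0282
```

```bash
python3 -W ignore -c "
from b import *
plan(.6363,-.1721,.041,78.5)"
```

```text
slide [0.0095, 0.0001, 0.0] spin 0.01 | at [ 0.6363 -0.1722  0.0505] yaw 78.51 w 0.0282 F [ 0.4 -0.2 -0.8] t 33.5 q7 1.65
```

Emit:
arm_command --increments '[{"claw":1,"slide":[0.004,0,0],"spin":0},{"claw":1,"slide":[0.007,0,0],"spin":0},{"claw":1,"slide":[0.009,0,0],"spin":0},{"claw":1,"slide":[0.0095,0,0],"spin":0},{"claw":1,"slide":[0.0095,0,0],"spin":0}]'

```text
t: 33.93
tcp_pos: [0.6367, -0.1723, 0.0418]
tool_rot: [[0.0, 0.199, 0.98], [-0.0, 0.98, -0.199], [-1.0, -0.0, 0.0]]
ft_force: [-0.2, 0.1, -0.3]
grip_width: 0.0277
```

```bash
python3 -W ignore -c "
from b import *
plan(.6363,-.1721,.041,78.5);im,W,T=look();held(W,T)"|grep -v hi
```

```text
slide [0.0008, 0.0001, -0.0005] spin 0.01 | at [ 0.6367 -0.1723  0.0418] yaw 78.51 w 0.0277 F [-0.2  0.1 -0.3] t 33.9 q7 1.65
held top tool x -0.021 z range [-0.0171  0.0099] mid -0.0036 y -0.0 3058
```

Emit:
arm_command --increments '[{"claw":1,"slide":[0.0013,0,0],"spin":0},{"claw":0.3,"slide":[0.0013,0,0],"spin":0},{"claw":0.05,"slide":[0.0013,0,0],"spin":0},{"claw":0.05,"slide":[0.0013,0,0],"spin":0},{"claw":0.05,"slide":[-0.01,0,0],"spin":0},{"claw":0.05,"slide":[-0.04,0,0],"spin":0},{"claw":0.05,"slide":[-0.08,0,0],"spin":0},{"claw":-0.15,"slide":[-0.12,0,-0.01],"spin":0},{"claw":-0.15,"slide":[-0.13,0,-0.03],"spin":0},{"claw":-0.15,"slide":[-0.13,0,-0.04],"spin":0}]'

```text
t: 34.82
tcp_pos: [0.5988, -0.165, 0.177]
tool_rot: [[0.007, 0.2, 0.98], [-0.002, 0.98, -0.2], [-1.0, -0.0, 0.007]]
ft_force: [-0.4, -0.6, -1.1]
grip_width: 0.0509
```

```bash
python3 -W ignore -c "
from b import *
im,W,T=look('w8.png');frames(im,W);relays()
plan(.439,-.067,.15,-3)"
```

```text
hi [305.5 197.3] 86 [ 0.5979 -0.1423  0.0562] ((0.5983791351318359, -0.14224059879779816), (0.0027853515930473804, 0.01949828304350376), 78.7751235961914)
hi [311.6 197.9] 82 [ 0.5995 -0.1368  0.0561] ((0.5992662906646729, -0.1366923600435257), (0.002513321815058589, 0.019533319398760796), 79.23611450195312)
hi [318.  197.4] 86 [ 0.6001 -0.131   0.0564] ((0.6006275415420532, -0.13073895871639252), (0.003117004409432411, 0.0197785422205925), 78.96895599365234)
hi [324.3 197.2] 90 [ 0.6011 -0.1253  0.0562] ((0.6021153926849365, -0.12528982758522034), (0.002920782659202814, 0.020457381382584572), 78.68150329589844)
hi [330.4 197.8] 92 [ 0.6029 -0.1198  0.0562] ((0.603243350982666, -0.11958934366703033), (0.0029862739611417055, 0.02008664794266224), 79.49537658691406)
hi [351.5 232.2] 946 [ 0.6392 -0.1057  0.0595] ((0.6404302716255188, -0.105467788875103), (0.028139308094978333, 0.03660456836223602), 78.60025024414062)
hi [282.  236.2] 983 [ 0.6299 -0.171   0.06  ] ((0.6293982863426208, -0.1708298623561859), (0.027027208358049393, 0.036484137177467346), 78.46675872802734)
frame -1 1 587 [-0.066  -0.0214  0.0071  0.053 ]
frame -1 -1 516 [-0.066  -0.0227 -0.051  -0.007 ]
frame 1 1 260 [0.0193 0.0581 0.0109 0.053 ]
frame 1 -1 316 [ 0.0196  0.0573 -0.0513 -0.0131]
top [299.4 221.8] 20 ctr [ 0.5349 -0.1049] mean [ 0.5356 -0.1062  0.0372] [0.007 0.028] ang 1.5 tabdir nan col [59.5 58.5 57.5] 0
top [251.7 243. ] 78 ctr [0.4678 0.0433] mean [0.468  0.0427 0.0377] [0.025 0.028] ang 1.1 tabdir 93.5 col [117. 117. 114.] 11
top [287.3 252.8] 73 ctr [ 0.4391 -0.0664] mean [ 0.4379 -0.0674  0.0373] [0.025 0.028] ang 87.7 tabdir 88.2 col [122.5 118.   91.5] 12
slide [0.0234, 0.064, -0.1741] spin 81.49 | at [ 0.5968 -0.1644  0.1736] yaw 78.49 w 0.0507 F [-0.2 -0.2 -0.6] t 34.9 q7 1.63
```

View pics/w8.png

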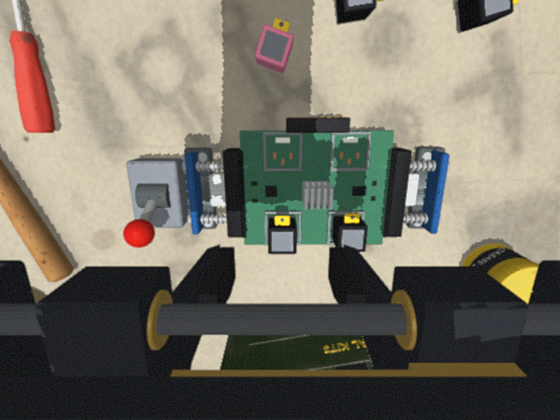

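Sockets 3 and 4 hold black relays at (350,236) and (282,236), tabs toward the plug, and the lever ball is at the back at (139,232). Next is relay C at (0.439, -0.067).

Emit:
arm_command --increments '[{"claw":-0.15,"slide":[0,0.005,-0.012],"spin":7},{"claw":-0.15,"slide":[0,0.012,-0.032],"spin":14},{"claw":-0.15,"slide":[0.005,0.02,-0.055],"spin":21},{"claw":-0.15,"slide":[0.01,0.028,-0.08],"spin":28},{"claw":-0.15,"slide":[0.015,0.038,-0.105],"spin":35},{"claw":-0.15,"slide":[0.02,0.046,-0.13],"spin":42},{"claw":-0.15,"slide":[0.023,0.055,-0.15],"spin":49},{"claw":-0.15,"slide":[0.023,0.062,-0.168],"spin":56},{"claw":-0.15,"slide":[0.023,0.064,-0.174],"spin":63},{"claw":-0.15,"slide":[0.023,0.064,-0.174],"spin":70}]'

```text
t: 35.75
tcp_pos: [0.4385, -0.0658, 0.1485]
tool_rot: [[-0.002, 0.99, 0.144], [0.001, 0.144, -0.99], [-1.0, -0.002, -0.001]]
ft_force: [-0.3, 0.0, 0.1]
grip_width: 0.0507
```

Emit:
arm_command --increments '[{"claw":-0.15,"slide":[0,0,0],"spin":7},{"claw":-0.15,"slide":[0,0,0],"spin":11},{"claw":-0.15,"slide":[0,0,0],"spin":11},{"claw":-0.15,"slide":[0,0,0],"spin":11},{"claw":-0.15,"slide":[0,0,0],"spin":11}]'

```text
t: 36.17
tcp_pos: [0.44, -0.067, 0.1487]
tool_rot: [[-0.0, 0.999, -0.041], [-0.0, -0.041, -0.999], [-1.0, -0.0, 0.0]]
ft_force: [-0.0, 0.2, -0.2]
grip_width: 0.0509
```

```bash
python3 -W ignore -c "
from b import *
relays('wrist')
plan(.4393,-.0675,.013,-3)"
```

```text
wrist [311.3  71. ] 1318 ctr [0.4675 0.0431] mean [0.4674 0.0432 0.0355] [0.028 0.028] ang 5.1 tabdir 95.7 col [132. 135. 136.] 172
wrist [281.6 204.3] 907 ctr [ 0.4393 -0.067 ] mean [ 0.439  -0.0667  0.0354] [0.028 0.027] ang 86.9 tabdir 87.2 col [71. 70. 70.] 158
wrist [383.8 253.2] 578 ctr [ 0.5366 -0.1185] mean [ 0.5351 -0.1205  0.0345] [0.056 0.012] ang 80.0 tabdir 125.2 col [33. 33. 35.] 83
wrist [310.7 278.6] 739 ctr [ 0.4647 -0.144 ] mean [ 0.4646 -0.1439  0.0353] [0.028 0.028] ang 59.7 tabdir 149.3 col [152. 137. 147.] 109
wrist [234.5 286.3] 26 ctr [ 0.3888 -0.1493] mean [ 0.3887 -0.1496  0.0348] [0.006 0.004] ang 82.2 tabdir nan col [ 35.   82.5 165.5] 0
slide [0.1357, -0.0007, 0.0005] spin 0.62 | at [ 0.44   -0.067   0.1487] yaw -2.38 w 0.0507 F [0.1 0.2 0.4] t 36.2 q7 0.25
```

Emit:
arm_command --increments '[{"claw":-0.15,"slide":[0.03,-0.0005,0],"spin":0.7},{"claw":-0.15,"slide":[0.07,-0.0007,0],"spin":0.7},{"claw":-0.15,"slide":[0.1,-0.0007,0],"spin":0.7},{"claw":-0.15,"slide":[0.125,-0.0007,0],"spin":0.7},{"claw":-0.15,"slide":[0.135,-0.0007,0],"spin":0.7},{"claw":-0.15,"slide":[0.135,-0.0007,0],"spin":0.7},{"claw":1,"slide":[0.135,-0.0007,0],"spin":0.7},{"claw":1,"slide":[0.135,-0.0007,0],"spin":0.7},{"claw":1,"slide":[0.135,-0.0007,0],"spin":0.7},{"claw":1,"slide":[0.135,-0.0007,0],"spin":0.7}]'

```text
t: 37.05
tcp_pos: [0.4401, -0.067, 0.015]
tool_rot: [[0.003, 0.998, -0.055], [-0.0, -0.055, -0.998], [-1.0, 0.003, -0.0]]
ft_force: [-0.4, -0.4, 6.9]
grip_width: 0.0278
```

Emit:
arm_command --increments '[{"claw":1,"slide":[0,0,0],"spin":0},{"claw":1,"slide":[-0.01,0,0],"spin":0},{"claw":1,"slide":[-0.03,0,0],"spin":0},{"claw":1,"slide":[-0.06,0,0],"spin":0},{"claw":1,"slide":[-0.085,0,0],"spin":0},{"claw":1,"slide":[-0.09,0,0],"spin":0},{"claw":1,"slide":[-0.09,0,0],"spin":0}]'

```text
t: 37.63
tcp_pos: [0.4404, -0.0667, 0.1057]
tool_rot: [[0.004, 0.998, -0.055], [0.0, -0.055, -0.998], [-1.0, 0.004, -0.001]]
ft_force: [0.1, 0.2, -1.3]
grip_width: 0.0278
```

```bash
python3 -W ignore -c "
from b import *
im,W,T=look();held(W,T)
plan(.5553,-.1556,.105,78.5)"
```

```text
hi [545.2 255.5] 407 [ 0.6298 -0.0978  0.0545] ((0.6296902298927307, -0.09743360430002213), (0.026478897780179977, 0.010822420939803123), 43.83924102783203)
hi [499.2 291.6] 740 [ 0.6006 -0.1258  0.055 ] ((0.6016084551811218, -0.12772782146930695), (0.020988166332244873, 0.021782224997878075), 80.49553680419922)
hi [509.9 341.7] 223 [ 0.6168 -0.1729  0.0542] ((0.6155211925506592, -0.1736047863960266), (0.01739879883825779, 0.011474723927676678), 82.41838073730469)
held top tool x -0.0216 z range [-0.0137  0.0116] mid -0.001 y -0.0 2872
slide [-0.0004, 0.1205, 0.0825] spin -81.65 | at [ 0.4395 -0.0666  0.1044] yaw -3.15 w 0.0278 F [-1.4 -0.5 -1.6] t 37.7 q7 0.31
```

Emit:
arm_command --increments '[{"claw":1,"slide":[0,0.008,0.006],"spin":-6},{"claw":1,"slide":[0,0.02,0.014],"spin":-13},{"claw":1,"slide":[0,0.035,0.024],"spin":-20},{"claw":1,"slide":[0,0.05,0.034],"spin":-27},{"claw":1,"slide":[0,0.065,0.044],"spin":-34},{"claw":1,"slide":[0,0.08,0.055],"spin":-41},{"claw":1,"slide":[0,0.095,0.065],"spin":-48},{"claw":1,"slide":[0,0.108,0.074],"spin":-55},{"claw":1,"slide":[0,0.118,0.08],"spin":-62},{"claw":1,"slide":[0,0.1205,0.0825],"spin":-69}]'

```text
t: 38.52
tcp_pos: [0.5553, -0.1569, 0.102]
tool_rot: [[-0.001, 0.405, 0.914], [0.001, 0.914, -0.405], [-1.0, 0.0, -0.001]]
ft_force: [-0.3, 0.3, -0.6]
grip_width: 0.0277
```

Emit:
arm_command --increments '[{"claw":1,"slide":[0,0,0],"spin":-7},{"claw":1,"slide":[0,0,0],"spin":-12},{"claw":1,"slide":[0,0,0],"spin":-12.6},{"claw":1,"slide":[0,0,0],"spin":-12.6},{"claw":1,"slide":[0,0,0],"spin":-12.6}]'

```text
t: 38.93
tcp_pos: [0.5542, -0.1558, 0.1029]
tool_rot: [[-0.001, 0.203, 0.979], [0.001, 0.979, -0.203], [-1.0, 0.0, -0.001]]
ft_force: [0.1, 0.4, -0.3]
grip_width: 0.0277
```

```bash
python3 -W ignore -c "
from b import *
im,W,T=look();held(W,T);frames(im,W)
plan(.5563,-.1558,.051,78.5)"|grep -v hi
```

```text
held top tool x -0.0202 z range [-0.0151  0.0102] mid -0.0024 y -0.0 2801
frame -1 1 832 [-0.0659 -0.0225  0.007   0.0528]
frame -1 -1 491 [-0.066  -0.031  -0.0511 -0.007 ]
slide [0.0521, 0.0003, 0.002] spin -0.2 | at [ 0.5543 -0.1557  0.1031] yaw 78.3 w 0.0278 F [-0.2  0.7  0. ] t 39.0 q7 1.59
```

Emit:
arm_command --increments '[{"claw":1,"slide":[0.01,0.0003,0.0025],"spin":-0.2},{"claw":1,"slide":[0.03,0.0003,0.0025],"spin":-0.2},{"claw":1,"slide":[0.045,0.0003,0.0025],"spin":-0.2},{"claw":1,"slide":[0.052,0.0003,0.0025],"spin":-0.2},{"claw":1,"slide":[0.052,0.0003,0.0025],"spin":-0.2},{"claw":1,"slide":[0.052,0.0003,0.0025],"spin":-0.2}]'

```text
t: 39.48
tcp_pos: [0.5572, -0.1561, 0.0514]
tool_rot: [[-0.001, 0.198, 0.98], [0.0, 0.98, -0.198], [-1.0, -0.0, -0.001]]
ft_force: [0.3, 0.5, -1.4]
grip_width: 0.0276
```

```bash
python3 -W ignore -c "
from b import *
plan(.557,-.1559,.041,78.5)
im,W,T=look();held(W,T)" | grep -v hi
```

```text
slide [0.0104, 0.0002, -0.0003] spin 0.11 | at [ 0.5572 -0.1561  0.0514] yaw 78.61 w 0.0276 F [ 0.3  0.5 -1.4] t 39.5 q7 1.6
held top tool x -0.0198 z range [-0.0155  0.0098] mid -0.0028 y -0.0 2785
```

Emit:
arm_command --increments '[{"claw":1,"slide":[0.004,0,0],"spin":0},{"claw":1,"slide":[0.007,0,0],"spin":0},{"claw":1,"slide":[0.009,0,0],"spin":0},{"claw":1,"slide":[0.0103,0,0],"spin":0},{"claw":1,"slide":[0.0103,0,0],"spin":0}]'

```text
t: 39.95
tcp_pos: [0.5571, -0.1562, 0.0412]
tool_rot: [[-0.0, 0.197, 0.98], [0.0, 0.98, -0.197], [-1.0, 0.0, -0.0]]
ft_force: [-1.0, 1.0, -0.5]
grip_width: 0.0275
```

```bash
python3 -W ignore -c "
from b import *
plan(.557,-.1559,.041,78.5);im,W,T=look();held(W,T)" | grep -v hi
```

```text
slide [0.0002, 0.0003, -0.0002] spin 0.12 | at [ 0.5571 -0.1562  0.0412] yaw 78.62 w 0.0275 F [-1.   1.  -0.5] t 40.0 q7 1.6
held top tool x -0.0203 z range [-0.0151  0.0102] mid -0.0024 y -0.0 2806
```

Emit:
arm_command --increments '[{"claw":0.3,"slide":[0,0,0],"spin":0},{"claw":0.05,"slide":[0,0,0],"spin":0},{"claw":0.05,"slide":[0,0,0],"spin":0},{"claw":0.05,"slide":[-0.01,0,0],"spin":0},{"claw":0.05,"slide":[-0.04,0,0],"spin":0},{"claw":0.05,"slide":[-0.08,0,0],"spin":0},{"claw":-0.15,"slide":[-0.11,0,0],"spin":0},{"claw":-0.15,"slide":[-0.11,0,0],"spin":0},{"claw":-0.15,"slide":[-0.11,0,0],"spin":0}]'

```text
t: 40.75
tcp_pos: [0.5587, -0.1566, 0.1541]
tool_rot: [[0.005, 0.198, 0.98], [-0.001, 0.98, -0.198], [-1.0, -0.0, 0.005]]
ft_force: [-0.2, -0.2, -0.1]
grip_width: 0.0508
```

```bash
python3 -W ignore -c "
from b import *
im,W,T=look();relays()
plan(.4678,.043,.15,3)"
```

```text
hi [281.6 204.6] 1282 [ 0.5523 -0.1554  0.0601] ((0.5514437556266785, -0.15542005002498627), (0.028002077713608742, 0.036607809364795685), 79.54751586914062)
hi [306.1 248.3] 82 [ 0.5973 -0.1422  0.0565] ((0.5985623598098755, -0.1422615945339203), (0.0028648576699197292, 0.02032800391316414), 78.79073333740234)
hi [312.5 248.4] 95 [ 0.5987 -0.1366  0.0562] ((0.5997435450553894, -0.13664807379245758), (0.002899974351748824, 0.020474519580602646), 78.82469940185547)
hi [318.9 248.3] 95 [ 0.5998 -0.131   0.056 ] ((0.6007634401321411, -0.13093538582324982), (0.003021470969542861, 0.02004401944577694), 78.48990631103516)
hi [325.3 248.9] 101 [ 0.6015 -0.1255  0.056 ] ((0.6018416285514832, -0.12535622715950012), (0.003016799921169877, 0.020168708637356758), 79.61952209472656)
hi [332.  241.9] 45 [ 0.5963 -0.1186  0.0553] ((0.5972549915313721, -0.11848340183496475), (0.0028117019683122635, 0.008564411662518978), 79.2889404296875)
hi [281.5 286.1] 1028 [ 0.6285 -0.1708  0.0596] ((0.6287136077880859, -0.17080849409103394), (0.027115974575281143, 0.0355539470911026), 78.41593933105469)
top [301.9 221.9] 28 ctr [ 0.5352 -0.1111] mean [ 0.5355 -0.1123  0.0372] [0.006 0.034] ang 1.0 tabdir nan col [42. 41. 38.] 0
top [251.5 243.2] 78 ctr [0.4664 0.0447] mean [0.467  0.042  0.0374] [0.028 0.031] ang 2.2 tabdir 88.9 col [113.5 111.5 103.5] 11
slide [0.0013, 0.1776, -0.1265] spin 75.62 | at [ 0.5567 -0.156   0.1512] yaw 78.62 w 0.0509 F [-0.3 -0.3  0.1] t 40.9 q7 1.59
```

Emit:
arm_command --increments '[{"claw":-0.15,"slide":[0,0.015,-0.01],"spin":7},{"claw":-0.15,"slide":[0,0.035,-0.025],"spin":14},{"claw":-0.15,"slide":[0,0.06,-0.042],"spin":21},{"claw":-0.15,"slide":[0,0.085,-0.06],"spin":28},{"claw":-0.15,"slide":[0,0.11,-0.078],"spin":35},{"claw":-0.15,"slide":[0,0.135,-0.095],"spin":42},{"claw":-0.15,"slide":[0,0.155,-0.11],"spin":49},{"claw":-0.15,"slide":[0,0.17,-0.12],"spin":56},{"claw":-0.15,"slide":[0,0.1775,-0.1265],"spin":63},{"claw":-0.15,"slide":[0,0.1775,-0.1265],"spin":70}]'

```text
t: 41.68
tcp_pos: [0.4659, 0.0451, 0.15]
tool_rot: [[-0.004, 0.989, 0.148], [0.0, 0.148, -0.989], [-1.0, -0.004, -0.001]]
ft_force: [0.3, -0.5, -0.3]
grip_width: 0.0506
```

Emit:
arm_command --increments '[{"claw":-0.15,"slide":[0,0,0],"spin":5.5},{"claw":-0.15,"slide":[0,0,0],"spin":5.5},{"claw":-0.15,"slide":[0,0,0],"spin":5.5},{"claw":-0.15,"slide":[0,0,0],"spin":5.5}]'

```text
t: 42.02
tcp_pos: [0.4678, 0.0425, 0.1508]
tool_rot: [[-0.001, 0.998, 0.057], [-0.001, 0.057, -0.998], [-1.0, -0.001, 0.0]]
ft_force: [0.5, 1.0, -0.1]
grip_width: 0.0505
```

```bash
python3 -W ignore -c "
from b import *
relays('wrist')
plan(.4675,.0431,.015,4)"
```

```text
wrist [282.4 202.4] 895 ctr [0.4673 0.0438] mean [0.4674 0.0439 0.0355] [0.027 0.028] ang 3.9 tabdir 94.5 col [63. 63. 64.] 152
wrist [335.2 354.2] 369 ctr [ 0.5358 -0.12  ] mean [ 0.5351 -0.1205  0.0345] [0.047 0.013] ang 80.6 tabdir -145.9 col [28. 28. 31.] 53
wrist [270.5 362.9] 374 ctr [ 0.4654 -0.1363] mean [ 0.4653 -0.1384  0.0352] [0.035 0.019] ang 2.4 tabdir 173.2 col [141.5 124.  135. ] 87
wrist [196.6 363.9] 127 ctr [ 0.3848 -0.142 ] mean [ 0.3835 -0.1443  0.0352] [0.017 0.012] ang 87.1 tabdir nan col [ 33.  81. 137.] 0
slide [0.136, -0.0003, -0.0007] spin -0.77 | at [0.4679 0.0425 0.151 ] yaw 3.23 w 0.0505 F [ 0.4 -0.7  0.3] t 42.1 q7 0.05
```

Emit:
arm_command --increments '[{"claw":-0.15,"slide":[0.03,-0.0005,-0.002],"spin":-0.7},{"claw":-0.15,"slide":[0.07,-0.0005,-0.002],"spin":-0.7},{"claw":-0.15,"slide":[0.1,-0.0005,-0.002],"spin":-0.7},{"claw":-0.15,"slide":[0.125,-0.0005,-0.002],"spin":-0.7},{"claw":-0.15,"slide":[0.136,-0.0005,-0.002],"spin":-0.7},{"claw":-0.15,"slide":[0.136,-0.0005,-0.002],"spin":-0.7},{"claw":1,"slide":[0.136,-0.0005,-0.002],"spin":-0.7},{"claw":1,"slide":[0.136,-0.0005,-0.002],"spin":-0.7},{"claw":1,"slide":[0.136,-0.0005,-0.002],"spin":-0.7},{"claw":1,"slide":[0.136,-0.0005,-0.002],"spin":-0.7}]'

```text
t: 42.9
tcp_pos: [0.4688, 0.0449, 0.0167]
tool_rot: [[0.003, 0.998, 0.067], [0.001, 0.067, -0.998], [-1.0, 0.003, -0.0]]
ft_force: [0.3, 0.7, 5.9]
grip_width: 0.0277
```

Emit:
arm_command --increments '[{"claw":1,"slide":[0,0,0],"spin":0},{"claw":1,"slide":[-0.01,0,0],"spin":0},{"claw":1,"slide":[-0.03,0,0],"spin":0},{"claw":1,"slide":[-0.06,0,0],"spin":0},{"claw":1,"slide":[-0.085,0,0],"spin":0},{"claw":1,"slide":[-0.09,0,0],"spin":0},{"claw":1,"slide":[-0.09,0,0],"spin":0}]'

```text
t: 43.48
tcp_pos: [0.469, 0.0451, 0.1075]
tool_rot: [[0.004, 0.998, 0.067], [0.001, 0.067, -0.998], [-1.0, 0.004, -0.001]]
ft_force: [1.3, -1.2, -0.7]
grip_width: 0.0275
```

```bash
python3 -W ignore -c "
from b import *
im,W,T=look();held(W,T)
plan(.5694,-.0911,.105,78.5)"|grep -v hi
```

```text
held top tool x -0.02 z range [-0.0125  0.0125] mid -0.0 y -0.0 2700
slide [0.0013, 0.092, 0.1426] spin -74.66 | at [0.4681 0.045  0.1062] yaw 3.84 w 0.0279 F [-1.2 -0.5 -0.8] t 43.5 q7 0.1
```

Emit:
arm_command --increments '[{"claw":1,"slide":[0,0.006,0.01],"spin":-6},{"claw":1,"slide":[0,0.016,0.025],"spin":-13},{"claw":1,"slide":[0,0.028,0.043],"spin":-20},{"claw":1,"slide":[0,0.04,0.062],"spin":-27},{"claw":1,"slide":[0,0.052,0.081],"spin":-34},{"claw":1,"slide":[0,0.064,0.1],"spin":-41},{"claw":1,"slide":[0,0.076,0.118],"spin":-48},{"claw":1,"slide":[0,0.085,0.132],"spin":-55},{"claw":1,"slide":[0,0.09,0.14],"spin":-62},{"claw":1,"slide":[0,0.092,0.1425],"spin":-69}]'

```text
t: 44.37
tcp_pos: [0.5686, -0.0932, 0.1036]
tool_rot: [[-0.002, 0.292, 0.956], [-0.0, 0.956, -0.292], [-1.0, -0.001, -0.002]]
ft_force: [-0.3, -0.4, -0.6]
grip_width: 0.028
```

Emit:
arm_command --increments '[{"claw":1,"slide":[0,0,0],"spin":-5.7},{"claw":1,"slide":[0,0,0],"spin":-5.7},{"claw":1,"slide":[0,0,0],"spin":-5.7},{"claw":1,"slide":[0,0,0],"spin":-5.7}]'

```text
t: 44.7
tcp_pos: [0.5682, -0.091, 0.1045]
tool_rot: [[-0.002, 0.202, 0.979], [0.001, 0.979, -0.202], [-1.0, 0.0, -0.002]]
ft_force: [-0.1, -0.1, -0.1]
grip_width: 0.0277
```

```bash
python3 -W ignore -c "
from b import *
im,W,T=look();held(W,T);frames(im,W)
plan(.5688,-.091,.053,78.5)"|grep -v hi
```

```text
held top tool x -0.0184 z range [-0.0138  0.0112] mid -0.0013 y -0.0 2645
frame -1 1 519 [-0.0657 -0.0295  0.007   0.0529]
frame -1 -1 531 [-0.0658 -0.0223 -0.0514 -0.0072]
slide [0.0518, 0.0, 0.0004] spin -0.1 | at [ 0.5684 -0.091   0.1048] yaw 78.4 w 0.0276 F [-0.2  0.3  0. ] t 44.8 q7 1.42
```

Emit:
arm_command --increments '[{"claw":1,"slide":[0.01,0,0.001],"spin":0},{"claw":1,"slide":[0.03,0,0.001],"spin":0},{"claw":1,"slide":[0.045,0,0.001],"spin":0},{"claw":1,"slide":[0.051,0,0.001],"spin":0},{"claw":1,"slide":[0.051,0,0.001],"spin":0},{"claw":1,"slide":[0.055,0,0.001],"spin":0},{"claw":1,"slide":[0.058,0,0.001],"spin":0},{"claw":1,"slide":[0.06,0,0.001],"spin":0},{"claw":1,"slide":[0.061,0,0.001],"spin":0},{"claw":1,"slide":[0.061,0,0.001],"spin":0}]'

```text
t: 45.58
tcp_pos: [0.5701, -0.0916, 0.0446]
tool_rot: [[0.0, 0.199, 0.98], [-0.0, 0.98, -0.199], [-1.0, 0.0, 0.0]]
ft_force: [-0.2, 0.2, -1.2]
grip_width: 0.0276
```

```bash
python3 -W ignore -c "
from b import *
plan(.5688,-.091,.043,78.5);im,W,T=look();held(W,T)"|grep -v hi
```

```text
slide [0.0016, 0.0003, -0.0014] spin 0.01 | at [ 0.5701 -0.0916  0.0446] yaw 78.51 w 0.0276 F [-0.2  0.2 -1.2] t 45.6 q7 1.42
held top tool x -0.0186 z range [-0.0138  0.0114] mid -0.0012 y 0.0 2653
```

Emit:
arm_command --increments '[{"claw":1,"slide":[0.001,0,-0.0005],"spin":0},{"claw":1,"slide":[0.0018,0,-0.0005],"spin":0},{"claw":1,"slide":[0.0018,0,-0.0005],"spin":0},{"claw":0.3,"slide":[0.0018,0,-0.0005],"spin":0},{"claw":0.05,"slide":[0.0018,0,-0.0005],"spin":0},{"claw":0.05,"slide":[0.0018,0,-0.0005],"spin":0},{"claw":0.05,"slide":[-0.01,0,0],"spin":0},{"claw":0.05,"slide":[-0.04,0,0],"spin":0},{"claw":0.05,"slide":[-0.08,0,0],"spin":0},{"claw":0.05,"slide":[-0.12,0,0],"spin":0}]'

```text
t: 46.47
tcp_pos: [0.5692, -0.0914, 0.166]
tool_rot: [[-0.002, 0.199, 0.98], [0.0, 0.98, -0.199], [-1.0, -0.0, -0.002]]
ft_force: [0.4, 0.3, -0.0]
grip_width: 0.0417
```

Emit:
arm_command --increments '[{"claw":0.05,"slide":[-0.03,0,-0.02],"spin":0},{"claw":0.05,"slide":[-0.05,0,-0.04],"spin":0},{"claw":0.05,"slide":[-0.05,0,-0.04],"spin":0},{"claw":0.05,"slide":[-0.05,0,-0.04],"spin":0}]'

```text
t: 46.8
tcp_pos: [0.5311, -0.0836, 0.2162]
tool_rot: [[0.003, 0.199, 0.98], [-0.0, 0.98, -0.199], [-1.0, 0.0, 0.003]]
ft_force: [0.8, 0.3, -0.7]
grip_width: 0.0421
```

```bash
python3 -W ignore -c "
from b import *
im,W,T=look('w9.png');tilt();ball();relays()
plan(.55,-.13,.2,78.5)"
```

```text
hi [221.3 225.7] 823 [ 0.5525 -0.1543  0.0596] ((0.5515190362930298, -0.1549369990825653), (0.02823595702648163, 0.03696500137448311), 78.26110076904297)
hi [281.4 226.1] 785 [ 0.5657 -0.0907  0.0599] ((0.5649956464767456, -0.09047672152519226), (0.027421440929174423, 0.03640839830040932), 78.51500701904297)
hi [243.6 258.2] 32 [ 0.5965 -0.1406  0.0558] ((0.5982507467269897, -0.1409108191728592), (0.0015425370074808598, 0.019010942429304123), 80.42300415039062)
hi [248.  259.5] 54 [ 0.5987 -0.1359  0.0566] ((0.5995635986328125, -0.1362217366695404), (0.0024764863774180412, 0.01992902159690857), 77.75151062011719)
hi [253.  259.3] 55 [ 0.5996 -0.1303  0.0567] ((0.6005022525787354, -0.13054592907428741), (0.0027301940135657787, 0.019849175587296486), 78.19718170166016)
hi [258.  259.2] 56 [ 0.6006 -0.1248  0.0565] ((0.6016706824302673, -0.12500260770320892), (0.002619196893647313, 0.019703583791851997), 78.27240753173828)
hi [263.1 259.1] 50 [ 0.6015 -0.1191  0.0569] ((0.6025004386901855, -0.1193498820066452), (0.002512709004804492, 0.019495341926813126), 78.50174713134766)
hi [281.9 287.9] 696 [ 0.6403 -0.1053  0.0595] ((0.6404023170471191, -0.1051478460431099), (0.028015930205583572, 0.038083337247371674), 78.20855712890625)
slope x,y, z0 at mid [-0.0161  0.0036  0.0258] y range [-0.0729  0.0755] z at ends [0.0255 0.0261]
top 47 0.0252 -0.1604 0.0827
scene 65 0.02 -0.1652 0.0787
slide [0.0132, -0.0416, 0.0282] spin 0.02 | at [ 0.5306 -0.0836  0.2132] yaw 78.52 w 0.042 F [ 0.1 -0.6  0.1] t 47.0 q7 1.42
```

View pics/w9.png

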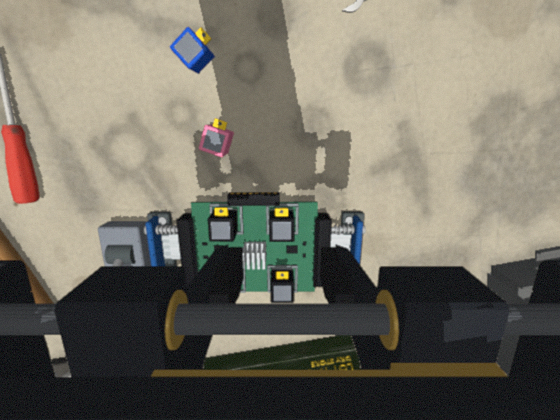

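Sockets 1, 2 and 3 show relays at (282,226), (221,226) and (282,288), all with tabs to the plug. Socket 4 is hidden by a finger, so I retreat and take a final look.

Emit:
arm_command --increments '[{"claw":0.05,"slide":[-0.03,0.02,-0.01],"spin":0},{"claw":0.05,"slide":[-0.06,0.055,-0.02],"spin":0},{"claw":0.05,"slide":[-0.08,0.095,-0.03],"spin":0},{"claw":0.05,"slide":[-0.1,0.135,-0.04],"spin":0},{"claw":0.05,"slide":[-0.1,0.175,-0.05],"spin":0},{"claw":0.05,"slide":[-0.1,0.215,-0.05],"spin":0},{"claw":0.05,"slide":[-0.1,0.25,-0.05],"spin":0},{"claw":0.05,"slide":[-0.1,0.28,-0.05],"spin":0},{"claw":0.05,"slide":[-0.1,0.3,-0.05],"spin":0},{"claw":0.05,"slide":[-0.1,0.3,-0.05],"spin":0}]'

```text
t: 47.88
tcp_pos: [0.5408, 0.2264, 0.313]
tool_rot: [[-0.002, 0.192, 0.981], [0.003, 0.981, -0.192], [-1.0, 0.002, -0.003]]
ft_force: [-0.1, -1.1, -1.1]
grip_width: 0.0418
```

```bash
python3 -W ignore -c "
from b import *
relays();ball()
a=grab('scene')[0][180:300,220:440];im,d,K,T=grab('top');b=im[150:270,150:370];W=cloud(d,K,T)
save('fin.png',np.vstack([cv2.resize(q,(548,299),interpolation=cv2.INTER_CUBIC) for q in(a,b)]))
for i in(1,2,3,4):
    p=socket(i);m=(np.hypot(W[...,0]-p[0],W[...,1]-p[1])<.018)&(W[...,2]>.05);print(i,m.sum(),W[m].mean(0).round(4),p.round(4))
z=np.load('/tmp/top.npz');d0=np.abs(im.astype(int)-z['im']).sum(2)
for n,(x,y) in dict(tin=(347,218),sd=(541,370),wr=(327,394)).items():
    u,v=int(x/1.4),int(y/1.4);print(n,'px changed',(d0[v-12:v+12,u-12:u+12]>120).sum())
print(arm.state()['t'])"
```

```text
top [305.9 222.3] 50 ctr [ 0.5323 -0.1205] mean [ 0.5343 -0.1248  0.0375] [0.013 0.053] ang 0.7 tabdir nan col [63. 61. 59.] 0
top [312.3 244.6] 82 ctr [ 0.4638 -0.1441] mean [ 0.4652 -0.1437  0.0378] [0.027 0.031] ang 59.1 tabdir 148.2 col [169.5 136.  142. ] 10
top [313.  274.5] 80 ctr [ 0.3715 -0.1431] mean [ 0.3731 -0.1447  0.0382] [0.027 0.034] ang 26.5 tabdir 120.5 col [122.  130.5 146. ] 7
top 48 0.0248 -0.1602 0.0835
scene 67 0.0202 -0.1652 0.0789
1 89 [ 0.5681 -0.0912  0.0613] [ 0.5686 -0.0904]
2 88 [ 0.555  -0.1555  0.0618] [ 0.5557 -0.1551]
3 87 [ 0.6448 -0.1064  0.0612] [ 0.6471 -0.1061]
4 85 [ 0.6316 -0.172   0.0619] [ 0.6342 -0.1708]
tin px changed 0
sd px changed 0
wr px changed 473
48.1333
```

View pics/fin.png

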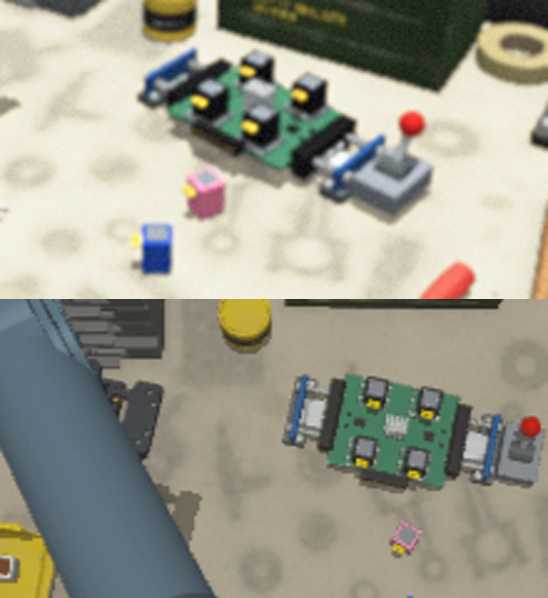

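```bash
python3 -c "
from station import arm
print(arm.job_done())"
```

```text
the job is handed in; nothing more can be done
None
```

The job is done and handed in at about t = 48 s of the 210 s allowed.

- **Board:** it is mounted and centred in the holder, about 1 mm off the middle. It sits level on both ledges, top face at about 25 mm, with the plug to the front. The grip slackened once on the way and the board dropped flat onto the left jaw. I gripped it again and finished the mount from there.
- **Lock lever:** pushed to its rear stop. The last check puts the ball 25 mm behind the pivot, where 24 mm is expected.
- **White relay:** there was only one, in the back right socket. It stands in the yellow bin.
- **Black relays:** all four stand upright in the four sockets, tops at about 61–62 mm, tabs toward the plug. In the last reading the two back relays appear about 2.5 mm forward of my computed socket centres. The socket frames allow about 2 mm of play. Their height and level tops show them seated, so I put that down to camera bias.
- **Left alone:** the image around the tin and the screwdriver is unchanged. I could not confirm the spanner in the last top view because the arm hid it, but the gripper never came down near it.

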